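# Empty the organiser's bins for a count and close up its drawer modules

### The job

Get the parts organiser ready for a stock count: take first the yellow bin, then the red one, lift it straight up out of the grey frame with its nuts still in it, tip all its nuts out into the steel tray, and seat the empty bin level and fully down in the frame again, black tab at the back. Close the row of drawer modules too: each loose module belongs on the frame's right side (the -y side), upright with its blue drawer front towards the robot in line with the frame's front face, the first butted flush against the frame and each further one flush against the one before, in any order. Leave the mug, sprocket, mirror and bulb where they stand.

Things in the scene. Friction and masses are not known exactly. Their poses are not given: they have to be found in the camera images.
- frame: Fixed grey organiser frame, 111 (x) x 166 (y) x 45 mm high, with two open pockets 99 x 74 mm centred at y = +40 and -40 mm, walls 6 mm, pocket floor 4 mm above the shelf. Origin: centre of its underside, on the shelf. Its -x face is the front (two paper labels), within 0.2 rad of facing the robot, at x = -55.5 mm in its frame; the module row stands against its plain -y face.
- yellow_bin: Loose yellow scoop bin, 95 (x) x 70 (y) mm, walls 50 mm high, 0.11 to 0.18 kg, in one of the frame's pockets, parallel to it, 2 mm of play all round, rim 9 mm above the frame. Origin: centre of the underside, 4 mm above the shelf when seated. Walls and floor 3 mm, back wall (+x end) 4 mm. Its front (-x end) is open above a low lip, so nuts slide out over it when the bin is tipped front end down.
- yellow_lip (a point): Middle of the yellow bin's front lip, at (-47.5, 0, 9) mm in the bin: the top of a 10 degree ramp that begins on the bin's floor at x = -15 mm. Nuts slide out over it once the bin is tipped front end down by 50 to 60 degrees or more.
- yellow_tab (a point): Centre of the black grip tab on the yellow bin's back wall, at (42.5, 0, 67) mm in the bin. The tab is 10 mm thick (x), 36 mm wide (y) and rises from the rim (50 mm above the bin's origin) to 84 mm. Pinch it across its thickness from above; tipping the bin front end down then tilts the fingers by as much, outwards, towards the bin's back end.
- red_bin: Loose red scoop bin, 95 (x) x 70 (y) mm, walls 50 mm high, 0.11 to 0.18 kg, in one of the frame's pockets, parallel to it, 2 mm of play all round, rim 9 mm above the frame. Origin: centre of the underside, 4 mm above the shelf when seated. Walls and floor 3 mm, back wall (+x end) 4 mm. Its front (-x end) is open above a low lip, so nuts slide out over it when the bin is tipped front end down.
- red_lip (a point): Middle of the red bin's front lip, at (-47.5, 0, 9) mm in the bin: the top of a 10 degree ramp that begins on the bin's floor at x = -15 mm. Nuts slide out over it once the bin is tipped front end down by 50 to 60 degrees or more.
- red_tab (a point): Centre of the black grip tab on the red bin's back wall, at (42.5, 0, 67) mm in the bin. The tab is 10 mm thick (x), 36 mm wide (y) and rises from the rim (50 mm above the bin's origin) to 84 mm. Pinch it across its thickness from above; tipping the bin front end down then tilts the fingers by as much, outwards, towards the bin's back end.
- yellow_nut0: Loose steel hex nut, 27 mm over corners, 24 mm across for gripping, 12 mm high, 30 g, lying flat in the yellow bin at the start. Origin: centre of its underside. 4 to 6 nuts are present in all.
- yellow_nut1: Loose steel hex nut, 27 mm over corners, 24 mm across for gripping, 12 mm high, 30 g, lying flat in the yellow bin at the start. Origin: centre of its underside. 4 to 6 nuts are present in all.
- yellow_nut2: Loose steel hex nut, 27 mm over corners, 24 mm across for gripping, 12 mm high, 30 g, lying flat in the yellow bin at the start. Origin: centre of its underside. 4 to 6 nuts are present in all.
- red_nut0: Loose steel hex nut, 27 mm over corners, 24 mm across for gripping, 12 mm high, 30 g, lying flat in the red bin at the start. Origin: centre of its underside. 4 to 6 nuts are present in all.
- red_nut1: Loose steel hex nut, 27 mm over corners, 24 mm across for gripping, 12 mm high, 30 g, lying flat in the red bin at the start. Origin: centre of its underside. 4 to 6 nuts are present in all.
- red_nut2: Loose steel hex nut, 27 mm over corners, 24 mm across for gripping, 12 mm high, 30 g, lying flat in the red bin at the start. Origin: centre of its underside. 4 to 6 nuts are present in all.
- module0: Loose closed grey drawer module, 60 (x) x 50 (y) x 45 mm high, 0.11 to 0.22 kg, blue panel on top, blue drawer front with a small white pull on its -x face. Origin: centre of its underside. In the row the origins lie at x = -25.5 mm in the frame's frame and y = -108, -158, -208 mm, parallel to the frame. 2 or 3 modules are present.
- module1: Loose closed grey drawer module, 60 (x) x 50 (y) x 45 mm high, 0.11 to 0.22 kg, blue panel on top, blue drawer front with a small white pull on its -x face. Origin: centre of its underside. In the row the origins lie at x = -25.5 mm in the frame's frame and y = -108, -158, -208 mm, parallel to the frame. 2 or 3 modules are present.
- module2: Loose closed grey drawer module, 60 (x) x 50 (y) x 45 mm high, 0.11 to 0.22 kg, blue panel on top, blue drawer front with a small white pull on its -x face. Origin: centre of its underside. In the row the origins lie at x = -25.5 mm in the frame's frame and y = -108, -158, -208 mm, parallel to the frame. 2 or 3 modules are present.
- tray: Fixed open steel tray, 180 (x) x 160 (y) x 30 mm high, walls 4 mm, floor 4 mm thick. Origin: centre of its underside, on the shelf.
- mug: White ceramic mug of bolts, radius 41 mm, 92 mm high, handle at its +y. Origin: centre of its underside. Leave alone.
- sprocket: Steel sprocket lying flat, 142 mm across, 7 mm thick. Origin: centre of its underside. Leave alone.
- mirror: Round mirror, 104 mm across, on a black stem with a 90 mm round foot, 222 mm high in all. Origin: centre of the foot's underside. Leave alone.
- bulb: Spare headlight bulb standing on its 38 mm round metal base, 59 mm high. Origin: centre of its underside. Leave alone.
Things that resemble listed ones, but are neither listed nor needed, are in the scene too. What is shaped like the module0 but green is not meant. There is more than one size of the yellow_bin; the job needs the smaller.

How it is judged:
By the outcome, as a careful person would: the job done as asked, in the order asked, and still so for the second after the job is handed in, with the robot touching nothing.
Of yellow_nut0, yellow_nut1, yellow_nut2, red_nut0, red_nut1, red_nut2 only 4 to 6 are there at a start; the rules pass over those that are not, and their reading is None.
Of module0, module1, module2 only 2 to 3 are there at a start; the rules pass over those that are not, and their reading is None.
At some moment in a run one of module0, module1, module2 may be knocked a few centimetres aside while the robot is not near it.
It also fails if it takes over 200 s, if anything falls off the work surface, if the arm or the gripper's body presses on something with over 40 N, if the wrist force passes 120 N, or if a joint passes its speed limit or range.

### The arm

A 6-joint arm with a two-finger parallel gripper is mounted at the origin on the work surface. World frame = base frame: x ahead of the robot, y to its left, z up, the work surface at z = 0. Lengths are in m, angles in rad, forces in N, time in s.
With the tool pointing down it reaches from about 0.3 to 0.875 m from the base axis. Payload 6.4 kg.
Tool frame: the origin (TCP) lies midway between the tips of the shut fingers; the grasp point (between the pads) lies ctrl.grip_point_offset behind it (ctrl.grip_point_offset is the distance from the TCP to the grasp point, in m); z points along the fingers, y is the line along which they close (so a half turn about z gives the same grasp; the last joint's range is limited). The gripper opens to 88 mm and grips with 3 to 60 N. Pads are 18 mm wide; open, the fingers measure 123 mm over their backs; the gripper's body (75 mm by 187 mm) begins 45 mm behind the grasp point.
Start: joints at [1.137, 0.181, 1.607, -0, 1.354, -0.206], TCP at [0.13, 0.56, 0.239] pointing down, gripper open.
Joint ranges: [-2.99, 2.99], [-0.89, 2.07], [0.3, 2.58], [-1.14, 4.28], [0, 2.63], [-3.12, 3.12]. Speed limits (rad/s): [2.57, 2.57, 3.01, 3.14, 3.14, 3.14].

### API

Orientations are given as [roll, pitch, yaw] about the fixed x, y, z axes, in that order (R = Rz(yaw) Ry(pitch) Rx(roll)).
In Python, from rig import ctrl gives the robot as it stands. The module is installed in compiled form; this text tells all that it offers.
- The arm moves only by the tool move_arm, never from a script. Its arguments are lists of equal length, an entry for each row: "offset": the shift along the world's x, y, z scaled (see below), a list of three; "delta_rot": the turn, a rotation vector about the world's x, y, z scaled (see below), a list of three. In form: {"offset": [[x, y, z], ...], "delta_rot": [[wx, wy, wz], ...]}. A call has 1 to 20 rows; each row is the pose to reach, as a shift and turn from the pose commanded when the call began; what a row does not reach only later rows make up. The controller multiplies each number of a shift by 250 mm and each number of a turn by pi/2 rad. A row lasts 1/10 s, in which the tool goes at most 50 mm and 8.59 degrees, less where a joint would pass 70% of its speed; a pose out of reach is approached as far as the arm can. A call with a number of a shift or a turn outside -1 to 1 is refused whole. A call with a gripper value outside its range is refused whole. "hand" is the closure, from 0 (fully open) to 1 (shut), set as the call begins (left out, the last holds). The fingers move at their own pace and stop on an object; "newtons" is the grip in N (left out, the last holds). Time passes only in rows, so rows that repeat a pose let the fingers close. It gives the time, the measured TCP pose, the force, the opening and the grip force at its end, in the units of the state.
- ctrl.sense(): the state, without advancing time (a new reading comes with each control period).
- ctrl.get_image(name): name is "scene" or "top" or "wrist"; returns the picture (480x640x3 uint8, blue, green, red); there is no depth.
- ctrl.camera_model(name): a dict with "intrinsics" (3x3 intrinsics, pixels), "dist" ([k1, k2, p1, p2, k3] as OpenCV has them; the pictures are not rectified), "camera_from_world" (4x4, takes a point from world to camera coordinates). Camera axes: x right, y up, looking along -z (the intrinsics and any distortion apply to the point x, -y, -z); pixel columns grow to the right and rows downward; lengths in m; the calibration is good to about 2 mm. A picture is of the moment at which its call begins: read the wrist's pose just before it. camera_model takes no time and is no camera call; for the wrist camera it gives the pose at the moment of the call.
- ctrl.hand_in(): hands the job in; it is judged then, once.
Trained networks look in the newest picture that a camera, given by its name, has taken for a name from the list of things; names that differ only in an ending like _2 or _b are one class to them, and where a whole thing is asked for, a point or a joint stands for the part that bears it (a point fixed in the world has none). Each returns a list of dicts, best first, with "conf" (0 to 1); they miss things now and then, are a little off and sometimes report something else, mostly with a low value. They report only what shows in the picture. A call takes as long as a camera call. They do not tell look-alikes from the thing itself.
- ctrl.regions_of(camera, name): "pixels" (480x640 bool, what is visible of it).
- ctrl.place_of(camera, name): "at" ([x, y, z] in m, in world coordinates, good to about 4 mm: a listed point, or the origin of a listed thing).
The state is a dict: "time_s": time; "joints": joint angles; "joint_vel": joint speeds; "effort": joint torques, N m; "ee_pos": TCP position; "ee_rot": TCP orientation; "contact_force": force on the tool from outside, world axes, zero at the start; "ft_torque": the same for the moment, N m; "width": finger opening in m; "grasp_force": force on a finger pad.
Only numpy, scipy, OpenCV 4.12 (cv2) and the standard library are available. Lean on these libraries where they do the work, as an engineer would, in place of code of your own. Each camera call takes 0.05 s, during which the arm holds its last target. There are 200 camera calls.

## Working session

There is one attempt and no reset: what is moved stays moved. The work goes in short steps, Python scripts to look and compute and a tool call to move; the robot and the scene stay as the last step left them, time stands still between calls to the robot, and variables do not carry over. Pictures are saved under pics/ and viewed, at most 17 in all, crops included, and the job is handed in when it is done.

Besides the shell and the picture viewer there is one more tool, called after "Call:" as name(argument=value, ...) on one line, values as JSON. move_arm: Moves the arm, as the interface text tells. Shifts and turns lie within -1 to 1; 1 stands for 250 mm of shift or pi/2 rad of turn. Its arguments: {"type":"object","properties":{"offset":{"type":"array"},"delta_rot":{"type":"array"},"hand":{"type":"number"},"newtons":{"type":"number"}},"required":["offset","delta_rot"]}

```bash
mkdir -p pics; cat > h.py <<'E'
import numpy as np, cv2
from rig import ctrl
from scipy.spatial.transform import Rotation as R
def snap(n,f):
    im=np.asarray(ctrl.get_image(n)); cv2.imwrite('pics/'+f+'.png',im); return im
def ray(cam,uv,z,m=None):
    """pixels -> world points at height z"""
    m=m or ctrl.camera_model(cam); K=np.array(m['intrinsics']);T=np.array(m['camera_from_world'])
    p=cv2.undistortPoints(np.array(uv,float).reshape(-1,1,2),K,np.array(m['dist'],float)).reshape(-1,2)
    d=np.c_[p[:,0],-p[:,1],-np.ones(len(p))]@T[:3,:3]; c=-T[:3,:3].T@T[:3,3]
    return c+d*((z-c[2])/d[:,2])[:,None]
def proj(cam,P,m=None):
    m=m or ctrl.camera_model(cam); K=np.array(m['intrinsics']);T=np.array(m['camera_from_world'])
    q=np.atleast_2d(P)@T[:3,:3].T+T[:3,3]; q=q*[1,-1,-1]
    return cv2.projectPoints(q,np.zeros(3),np.zeros(3),K,np.array(m['dist'],float))[0].reshape(-1,2)
E
python3 - <<'E'
from h import *
np.set_printoptions(precision=4,suppress=True)
s=ctrl.sense(); print(s['ee_pos'],s['ee_rot'],ctrl.grip_point_offset,s['width'])
snap('top','top0'); snap('scene','scene0')
for n in ['frame','yellow_bin','yellow_tab','yellow_lip','red_bin','red_tab','red_lip','module0','tray','yellow_nut0','mug','mirror','bulb','sprocket']:
  for c in ['top','scene']:
    print(c,n,[(round(d['conf'],2),np.round(d['at'],3).tolist()) for d in ctrl.place_of(c,n)][:5])
for c in ['top','scene']:
    m=ctrl.camera_model(c);T=np.array(m['camera_from_world']);print(c,-T[:3,:3].T@T[:3,3])
E
```

```text
[0.1296 0.5597 0.2379] [-3.1399 -0.0003  2.9138] 0.0187 0.08783880274900553
top frame [(0.71, [0.551, 0.057, 0.004])]
scene frame [(0.84, [0.549, 0.06, -0.002])]
top yellow_bin [(0.83, [0.541, 0.102, 0.004]), (0.74, [0.368, 0.064, 0.001])]
scene yellow_bin [(0.85, [0.371, 0.065, -0.002]), (0.69, [0.548, 0.093, 0.004])]
top yellow_tab [(0.59, [0.587, 0.104, 0.07]), (0.58, [0.316, 0.056, 0.086])]
scene yellow_tab [(0.64, [0.312, 0.052, 0.091]), (0.56, [0.588, 0.109, 0.071])]
top yellow_lip [(0.8, [0.429, 0.081, 0.009]), (0.56, [0.498, 0.088, 0.012])]
scene yellow_lip [(0.82, [0.43, 0.078, 0.011]), (0.65, [0.498, 0.097, 0.012])]
top red_bin [(0.83, [0.56, 0.024, -0.0])]
scene red_bin [(0.88, [0.556, 0.019, 0.004])]
top red_tab [(0.98, [0.6, 0.026, 0.069]), (0.71, [0.754, -0.12, -0.002])]
scene red_tab [(0.56, [0.6, 0.03, 0.07]), (0.52, [0.588, 0.108, 0.074]), (0.32, [0.557, 0.019, 0.003])]
top red_lip [(0.74, [0.512, 0.012, 0.011]), (0.3, [0.556, 0.483, -0.001]), (0.22, [0.706, -0.356, 0.002])]
scene red_lip []
top module0 [(0.96, [0.348, -0.226, 0.001]), (0.75, [0.608, -0.274, -0.001])
[... 344 characters left out ...]
, -0.002]), (0.16, [0.764, 0.023, -0.001])]
top yellow_nut0 [(0.5, [0.547, 0.11, 0.004]), (0.31, [0.705, -0.357, 0.002]), (0.27, [0.559, 0.024, 0.0])]
scene yellow_nut0 [(0.48, [0.547, 0.092, 0.006]), (0.44, [0.545, 0.115, 0.006]), (0.31, [0.549, 0.06, 0.005])]
top mug [(0.95, [0.765, 0.029, 0.004])]
scene mug [(0.95, [0.764, 0.024, 0.0]), (0.59, [0.706, -0.358, 0.002])]
top mirror [(0.81, [0.558, 0.479, -0.001]), (0.37, [0.586, 0.106, 0.072])]
scene mirror []
top bulb [(0.77, [0.708, -0.356, -0.001])]
scene bulb [(0.77, [0.703, -0.358, 0.003])]
top sprocket [(0.59, [0.755, -0.114, -0.004])]
scene sprocket [(0.7, [0.75, -0.112, 0.002])]
top [0.4565 0.0415 1.0069]
scene [1.2318 0.4126 0.9636]
```

View pics/top0.png

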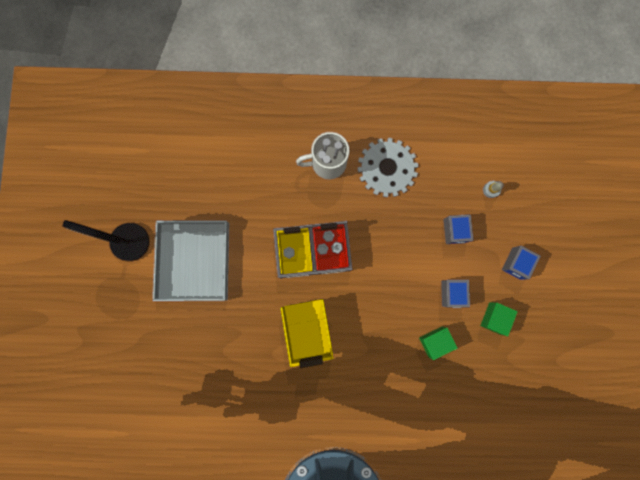

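View pics/scene0.png

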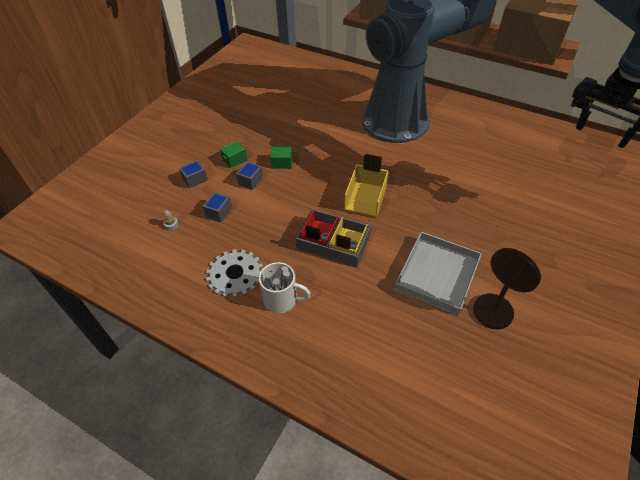

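Call:
move_arm(offset=[[0.2,-0.2,0.3],[0.4,-0.4,0.3],[0.6,-0.6,0.3],[0.8,-0.8,0.3],[1,-1,0.3],[1,-1,0.3],[1,-1,0.3],[1,-1,0.3],[1,-1,0.3]], delta_rot=[[0,0,-0.09],[0,0,-0.18],[0,0,-0.27],[0,0,-0.36],[0,0,-0.45],[0,0,-0.54],[0,0,-0.63],[0,0,-0.72],[0,0,-0.756]], hand=0)

```text
time_s: 2.4
ee_pos: [0.3822, 0.3078, 0.314]
ee_rot: [3.141, 0.001, 1.717]
contact_force: [0.2, 0.3, 0.1]
width: 0.0882
grasp_force: 0.0
```

Call:
move_arm(offset=[[0.14,-0.2,0],[0.28,-0.4,0],[0.42,-0.6,0],[0.56,-0.8,0],[0.68,-1,0],[0.68,-1,0],[0.68,-1,0],[0.68,-1,0],[0.68,-1,0]], delta_rot=[[0,0,0],[0,0,0],[0,0,0],[0,0,0],[0,0,0],[0,0,0],[0,0,0],[0,0,0],[0,0,0]])

```text
time_s: 3.3
ee_pos: [0.5493, 0.061, 0.3137]
ee_rot: [-3.141, -0.001, 1.727]
contact_force: [-0.4, 1.6, -0.2]
width: 0.0882
grasp_force: 0.0
```

```bash
python3 - <<'E'
from h import *
np.set_printoptions(precision=4,suppress=True)
s=ctrl.sense(); print(s['time_s'],s['ee_pos'],s['ee_rot'],s['joints'],s['contact_force'])
snap('wrist','w0'); m=ctrl.camera_model('wrist');T=np.array(m['camera_from_world']);print(-T[:3,:3].T@T[:3,3],T[:3,:3])
for n in ['frame','yellow_bin','yellow_tab','yellow_lip','red_bin','red_tab','red_lip']:
    print(n,[(round(d['conf'],2),np.round(d['at'],3).tolist()) for d in ctrl.place_of('wrist',n)][:4])
E
```

```text
3.3 [0.5493 0.061  0.3137] [-3.1412 -0.0006  1.7268] [-0.1044  0.0772  1.5712  0.0005  1.4936 -0.2605] [-0.3732  1.5768 -0.249 ]
[0.538  0.1318 0.4603] [[ 0.9878  0.1556  0.0006]
 [-0.1496  0.9504 -0.2729]
 [-0.043   0.2695  0.9621]]
frame [(0.62, [0.552, 0.061, 0.001])]
yellow_bin [(0.6, [0.547, 0.098, 0.006]), (0.55, [0.372, 0.064, -0.0])]
yellow_tab [(0.89, [0.315, 0.057, 0.082]), (0.76, [0.588, 0.105, 0.07]), (0.59, [0.597, 0.028, 0.076]), (0.51, [0.556, 0.034, 0.008])]
yellow_lip [(0.94, [0.427, 0.082, 0.01]), (0.66, [0.5, 0.091, 0.007])]
red_bin [(0.62, [0.559, 0.024, 0.003])]
red_tab [(0.76, [0.594, 0.028, 0.076])]
red_lip [(0.61, [0.507, 0.013, 0.014]), (0.16, [0.499, 0.093, 0.006])]
```

View pics/w0.png

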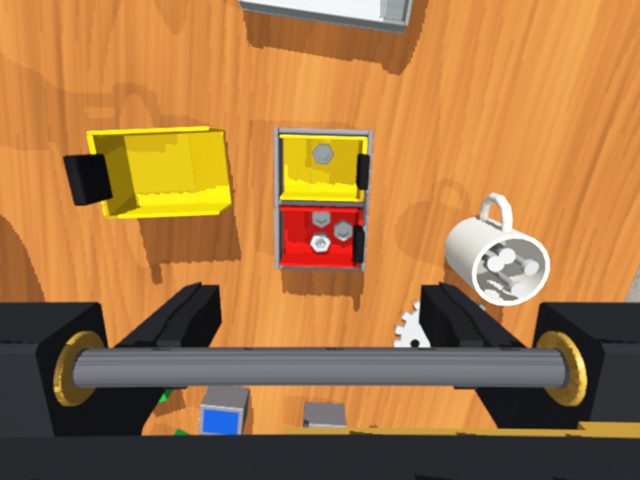

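```bash
python3 - <<'E'
from h import *
np.set_printoptions(precision=4,suppress=True)
from scipy.optimize import least_squares
im=cv2.imread('pics/w0.png'); m=ctrl.camera_model('wrist')
c=np.array([[276,130],[372,131],[365,269],[277,268]],float)
# corners: front+y, back+y, back-y, front-y
W=ray('wrist',c,0.045,m); print(W)
L=np.array([[-55.5,83],[55.5,83],[55.5,-83],[-55.5,-83]])/1e3
def f(p):
    r=R.from_euler('z',p[2]).as_matrix()
    return (proj('wrist',np.c_[L,np.full(4,.045)]@r.T+[p[0],p[1],0],m)-c).ravel()
s=least_squares(f,[.55,.06,.155]);print(s.x,s.fun)
p=s.x;r=R.from_euler('z',p[2]).as_matrix()
P=lambda v:np.array(v)@r.T+[p[0],p[1],0]
for y in(.04,-.04): print('tab',P([.0425,y,.071]))
out=cv2.resize(im[90:310,230:420],None,fx=3.15,fy=2.7)
def draw(pts,col):
    q=(proj('wrist',P(pts),m)-[230,90])*[3.15,2.7]
    cv2.polylines(out,[q.astype(int)],True,col,1)
draw(np.c_[L,np.full(4,.045)],(0,255,0))
for y in(.04,-.04):
    draw([[a,y+b,.088] for a,b in((.0375,-.018),(.0475,-.018),(.0475,.018),(.0375,.018))],(255,0,255))
    draw([[a,y+b,.054] for a,b in((-.0475,-.035),(.0475,-.035),(.0475,.035),(-.0475,.035))],(255,255,0))
cv2.imwrite('pics/ov.png',out)
E
```

```text
[[ 0.4898  0.1328  0.045 ]
 [ 0.5945  0.1482  0.045 ]
 [ 0.6176 -0.012   0.045 ]
 [ 0.5107 -0.0274  0.045 ]]
[0.5533 0.0598 0.139 ] [-2.5641 -1.9269  2.2884 -1.1569  1.3065  2.286  -0.9905  1.8876]
tab [0.5898 0.1053 0.071 ]
tab [0.6009 0.0261 0.071 ]
```

View pics/ov.png

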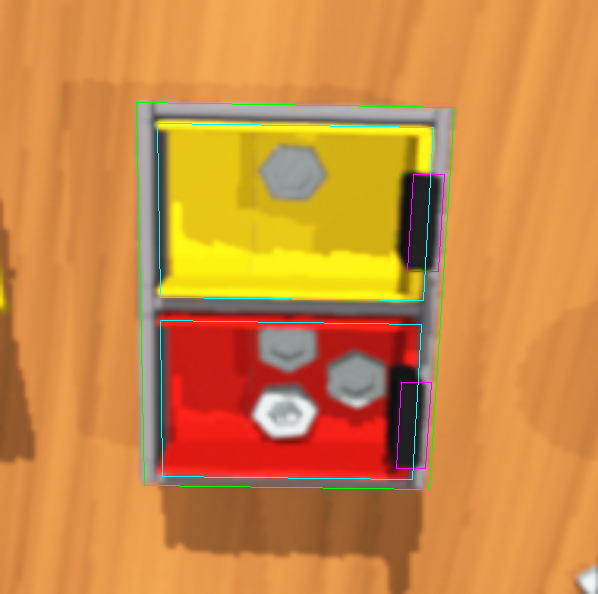

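Call:
move_arm(offset=[[0.08,0.09,-0.1],[0.158,0.18,-0.25],[0.158,0.18,-0.42],[0.158,0.18,-0.6],[0.158,0.18,-0.76],[0.158,0.18,-0.9],[0.158,0.18,-0.97],[0.158,0.18,-1.0],[0.158,0.18,-1.0],[0.158,0.18,-1.0],[0.158,0.18,-1.0],[0.158,0.18,-1.0]], delta_rot=[[0,0,-0.01],[0,0,-0.01],[0,0,-0.01],[0,0,-0.01],[0,0,-0.01],[0,0,-0.01],[0,0,-0.01],[0,0,-0.01],[0,0,-0.01],[0,0,-0.01],[0,0,-0.01],[0,0,-0.01]])

```text
time_s: 4.9
ee_pos: [0.5903, 0.1051, 0.0652]
ee_rot: [3.139, 0.0, 1.711]
contact_force: [0.2, -0.3, -0.6]
width: 0.0879
grasp_force: 0.0
```

```bash
python3 - <<'E'
from h import *
np.set_printoptions(precision=4,suppress=True)
s=ctrl.sense(); print(s['time_s'],s['ee_pos'],s['ee_rot'],s['contact_force'])
a=snap('wrist','w1');b=snap('scene','s1')
cv2.imwrite('pics/c1.png',np.hstack([a,cv2.resize(b[180:300,270:390],(480,480))])[:, :])
i=cv2.imread('pics/c1.png'); cv2.imwrite('pics/c1.png',cv2.resize(i,(800,343)))
E
```

```text
4.9 [0.5903 0.1051 0.0652] [3.1391 0.0004 1.7106] [ 0.1953 -0.3454 -0.5652]
```

View pics/c1.png

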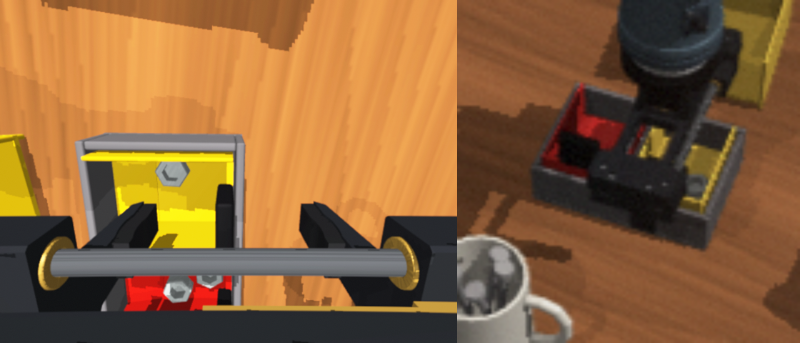

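Call:
move_arm(offset=[[0,0,-0.032],[0,0,-0.032]], delta_rot=[[0,0,0],[0,0,0]])

```text
time_s: 5.2
ee_pos: [0.5885, 0.1052, 0.0546]
ee_rot: [-3.14, -0.0, 1.71]
contact_force: [0.1, 0.1, -0.0]
width: 0.0881
grasp_force: 0.0
```

Call:
move_arm(offset=[[0,0,0],[0,0,0],[0,0,0],[0,0,0],[0,0,0],[0,0,0],[0,0,0],[0,0,0],[0,0,0],[0,0,0]], delta_rot=[[0,0,0],[0,0,0],[0,0,0],[0,0,0],[0,0,0],[0,0,0],[0,0,0],[0,0,0],[0,0,0],[0,0,0]], hand=1, newtons=30)

```text
time_s: 6.2
ee_pos: [0.5892, 0.1052, 0.0557]
ee_rot: [-3.141, -0.0, 1.711]
contact_force: [-1.2, -0.0, 1.1]
width: 0.0102
grasp_force: 1.4
```

Call:
move_arm(offset=[[0,0,0],[0,0,0],[0,0,0],[0,0,0.02],[0,0,0.05],[0,0,0.09],[0,0,0.14],[0,0,0.2],[0,0,0.26],[0,0,0.32],[0,0,0.38],[0,0,0.43],[0,0,0.47],[0,0,0.5],[0,0,0.5]], delta_rot=[[0,0,0],[0,0,0],[0,0,0],[0,0,0],[0,0,0],[0,0,0],[0,0,0],[0,0,0],[0,0,0],[0,0,0],[0,0,0],[0,0,0],[0,0,0],[0,0,0],[0,0,0]], newtons=45)

```text
time_s: 7.7
ee_pos: [0.59, 0.1052, 0.1819]
ee_rot: [3.14, 0.0, 1.711]
contact_force: [0.5, -0.3, -1.7]
width: 0.0095
grasp_force: 44.9
```

```bash
python3 - <<'E'
from h import *
np.set_printoptions(precision=4,suppress=True)
s=ctrl.sense(); print(s['time_s'],s['ee_pos'],s['ee_rot'],s['contact_force'],s['ft_torque'],s['width'],s['grasp_force'],s['joints'])
a=snap('wrist','w2');b=snap('scene','s2');c=snap('top','t2')
cv2.imwrite('pics/c2.png',cv2.resize(np.hstack([a,cv2.resize(b[150:300,250:400],(480,480))]),(800,343)))
print([(d['conf'],d['at']) for d in ctrl.place_of('top','tray')])
E
```

```text
7.7 [0.59   0.1052 0.1819] [3.1398 0.0003 1.7105] [ 0.5292 -0.3305 -1.7096] [-0.0959 -0.0293 -0.044 ] 0.009513355920158784 44.93110902607441 [-0.0215  0.2871  1.5978  0.      1.2549 -0.1612]
[(0.56, [0.5203, 0.3339, 0.0012])]
```

View pics/c2.png

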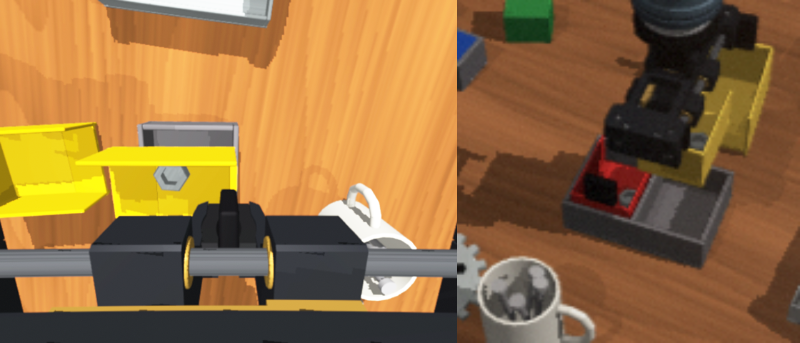

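Call:
move_arm(offset=[[0.004,0.03,0.02],[0.01,0.09,0.04],[0.02,0.17,0.04],[0.04,0.26,0.04],[0.05,0.36,0.04],[0.07,0.46,0.04],[0.08,0.56,0.04],[0.1,0.66,0.04],[0.11,0.75,0.04],[0.12,0.83,0.04],[0.13,0.9,0.04],[0.136,0.95,0.04],[0.136,0.98,0.04],[0.136,1,0.04],[0.136,1,0.04],[0.136,1,0.04]], delta_rot=[[0,0,0],[0,0,0.01],[0,0,0.02],[0,0,0.03],[0,0,0.045],[0,0,0.06],[0,0,0.075],[0,0,0.09],[0,0,0.105],[0,0,0.12],[0,0,0.13],[0,0,0.14],[0,0,0.146],[0,0,0.146],[0,0,0.146],[0,0,0.146]])

```text
time_s: 9.5
ee_pos: [0.6234, 0.3547, 0.1907]
ee_rot: [-3.141, 0.0, 1.939]
contact_force: [0.4, -0.8, -2.7]
width: 0.0097
grasp_force: 44.9
```

Call:
move_arm(offset=[[0,0.02,-0.05],[0,0.04,-0.12],[0,0.06,-0.2],[0,0.07,-0.27],[0,0.07,-0.33],[0,0.07,-0.34],[0,0.07,-0.34]], delta_rot=[[0,0,0],[0,0,0],[0,0,0],[0,0,0],[0,0,0],[0,0,0],[0,0,0]])

```text
time_s: 10.2
ee_pos: [0.6229, 0.3724, 0.1045]
ee_rot: [-3.14, 0.0, 1.94]
contact_force: [0.4, 0.3, -2.0]
width: 0.0098
grasp_force: 44.9
```

```bash
cat > tip.py <<'E'
from h import *
np.set_printoptions(precision=4,suppress=True)
def tip(thetas,yaw,up=.0427):
    u=np.array([np.cos(yaw),np.sin(yaw),0]);w=np.array([np.sin(yaw),-np.cos(yaw),0])
    for t in thetas:
        a=np.radians(t); h=.09*np.cos(a)-up*np.sin(a)-.09; v=.09*np.sin(a)+up*np.cos(a)-up
        print(t,np.round((u*h+[0,0,v])/.25,3).tolist(),np.round(w*a/(np.pi/2),3).tolist())
E
python3 - <<'E'
from tip import *
s=ctrl.sense(); print(s['time_s'],s['ee_pos'],s['ee_rot'],s['joints'])
y=s['ee_rot'][2]-np.pi/2
tip([7,14,21,28,35,42,49,56,63,70,75,80],y)
E
```

```text
10.2 [0.6229 0.3724 0.1045] [-3.1398  0.0001  1.9399] [ 0.3758  0.6332  1.2743 -0.      1.2359  0.0067]
7 [-0.022, -0.008, 0.043] [0.028, -0.073, 0.0]
14 [-0.049, -0.019, 0.082] [0.056, -0.145, 0.0]
21 [-0.079, -0.031, 0.118] [0.084, -0.218, 0.0]
28 [-0.114, -0.044, 0.149] [0.112, -0.29, 0.0]
35 [-0.152, -0.059, 0.176] [0.14, -0.363, 0.0]
42 [-0.193, -0.075, 0.197] [0.168, -0.435, 0.0]
49 [-0.236, -0.091, 0.213] [0.196, -0.508, 0.0]
56 [-0.28, -0.108, 0.223] [0.224, -0.58, 0.0]
63 [-0.325, -0.126, 0.228] [0.253, -0.653, 0.0]
70 [-0.371, -0.143, 0.226] [0.281, -0.725, 0.0]
75 [-0.403, -0.156, 0.221] [0.301, -0.777, 0.0]
80 [-0.434, -0.168, 0.213] [0.321, -0.829, 0.0]
```

Call:
move_arm(offset=[[-0.022,-0.008,0.043],[-0.049,-0.019,0.082],[-0.079,-0.031,0.118],[-0.114,-0.044,0.149],[-0.152,-0.059,0.176],[-0.193,-0.075,0.197],[-0.236,-0.091,0.213],[-0.28,-0.108,0.223],[-0.325,-0.126,0.228],[-0.371,-0.143,0.226],[-0.403,-0.156,0.221],[-0.403,-0.156,0.221],[-0.403,-0.156,0.221],[-0.403,-0.156,0.221],[-0.403,-0.156,0.221],[-0.403,-0.156,0.221],[-0.403,-0.156,0.221],[-0.403,-0.156,0.221]], delta_rot=[[0.028,-0.073,0],[0.056,-0.145,0],[0.084,-0.218,0],[0.112,-0.29,0],[0.14,-0.363,0],[0.168,-0.435,0],[0.196,-0.508,0],[0.224,-0.58,0],[0.253,-0.653,0],[0.281,-0.725,0],[0.301,-0.777,0],[0.301,-0.777,0],[0.301,-0.777,0],[0.301,-0.777,0],[0.301,-0.777,0],[0.301,-0.777,0],[0.301,-0.777,0],[0.301,-0.777,0]])

```text
time_s: 12.0
ee_pos: [0.4318, 0.2895, 0.3331]
ee_rot: [1.889, 0.002, 1.933]
contact_force: [-0.4, -0.3, -2.0]
width: 0.0095
grasp_force: 44.9
```

```bash
python3 - <<'E'
from h import *
np.set_printoptions(precision=4,suppress=True)
s=ctrl.sense(); print(s['time_s'],s['ee_pos'],s['ee_rot'],s['contact_force'],s['width'],s['grasp_force'],s['joints'])
a=snap('wrist','w3');b=snap('scene','s3')
cv2.imwrite('pics/c3.png',cv2.resize(np.hstack([a,cv2.resize(b[180:360,350:530],(480,480))]),(800,343)))
E
```

```text
12.0 [0.4318 0.2895 0.3331] [1.8888 0.0019 1.9328] [-0.3706 -0.2723 -2.0057] 0.00952962814279674 44.9094851128757 [ 0.363  -0.6114  2.4995 -1.1375  0.0017  1.136 ]
```

View pics/c3.png

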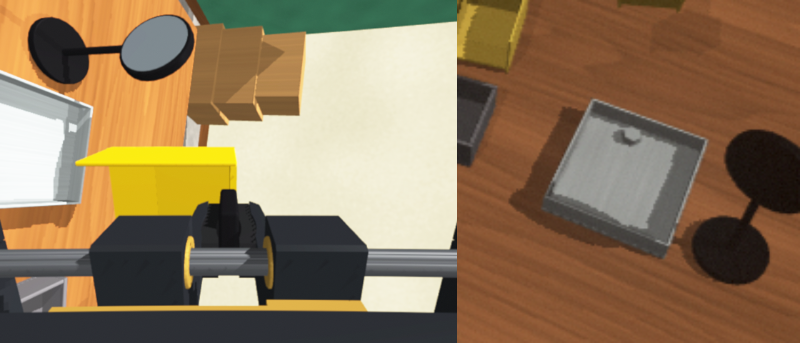

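Call:
move_arm(offset=[[-0.2,0,0.7],[-0.1,0.02,0.65],[0,0.05,0.6],[0.05,0.08,0.55],[0.1,0.1,0.5],[0.15,0.12,0.42],[0.2,0.14,0.36],[0.25,0.15,0.32],[0.3,0.156,0.28],[0.35,0.156,0.25],[0.4,0.156,0.25],[0.4,0.156,0.2],[0.4,0.156,0.2]], delta_rot=[[-0.03,0.073,0],[-0.06,0.145,0],[-0.084,0.218,0],[-0.112,0.29,0],[-0.14,0.363,0],[-0.168,0.435,0],[-0.196,0.508,0],[-0.224,0.58,0],[-0.253,0.653,0],[-0.281,0.725,0],[-0.301,0.777,0],[-0.301,0.777,0],[-0.301,0.777,0]])

```text
time_s: 13.4
ee_pos: [0.534, 0.3286, 0.3765]
ee_rot: [-3.074, 0.007, 1.939]
contact_force: [-1.0, -0.9, -2.3]
width: 0.0096
grasp_force: 44.9
```

```bash
python3 - <<'E'
from h import *
np.set_printoptions(precision=4,suppress=True)
s=ctrl.sense(); print(s['time_s'],s['ee_pos'],s['ee_rot'],s['contact_force'],s['width'],s['grasp_force'],s['joints'])
print([(d['conf'],d['at']) for n in ('scene','top') if snap(n,n+'4') is not None for d in ctrl.place_of(n,'yellow_nut0')])
E
```

```text
13.4 [0.534  0.3286 0.3765] [-3.0741  0.0072  1.9387] [-1.0028 -0.9387 -2.3454] 0.009583908450614798 44.92990750819445 [ 0.3663  0.2725  1.2262 -0.0074  1.7104 -0.0021]
[(0.38, [0.4553, 0.3231, 0.017]), (0.54, [0.4528, 0.3162, 0.0145])]
```

Call:
move_arm(offset=[[0,0,-0.05],[0,0,-0.2],[0,0,-0.35],[0,0,-0.5],[0,0,-0.6],[0,0,-0.6],[0,0,-0.6]], delta_rot=[[0.0155,-0.04,0],[0.0155,-0.04,0],[0.0155,-0.04,0],[0.0155,-0.04,0],[0.0155,-0.04,0],[0.0155,-0.04,0],[0.0155,-0.04,0]])

```text
time_s: 14.3
ee_pos: [0.532, 0.3291, 0.2331]
ee_rot: [3.132, 0.007, 1.94]
contact_force: [0.4, -0.6, -0.4]
width: 0.0099
grasp_force: 44.9
```

Call:
move_arm(offset=[[0.02,-0.05,0],[0.04,-0.13,0],[0.06,-0.23,0],[0.08,-0.33,0],[0.1,-0.43,0],[0.13,-0.53,0],[0.16,-0.63,0],[0.18,-0.73,0],[0.2,-0.81,0],[0.21,-0.86,0],[0.22,-0.89,0],[0.22,-0.89,0],[0.22,-0.89,0],[0.22,-0.89,0]], delta_rot=[[0,0,0],[0,0,-0.02],[0,0,-0.03],[0,0,-0.05],[0,0,-0.07],[0,0,-0.08],[0,0,-0.1],[0,0,-0.12],[0,0,-0.13],[0,0,-0.14],[0,0,-0.145],[0,0,-0.145],[0,0,-0.145],[0,0,-0.145]])

```text
time_s: 15.7
ee_pos: [0.5868, 0.1072, 0.2311]
ee_rot: [3.134, 0.007, 1.713]
contact_force: [0.4, 0.0, -1.4]
width: 0.0096
grasp_force: 44.9
```

```bash
python3 - <<'E'
from h import *
np.set_printoptions(precision=4,suppress=True)
s=ctrl.sense(); print(s['time_s'],s['ee_pos'],s['ee_rot'],s['contact_force'],s['width'],s['grasp_force'],s['joints'])
print((np.array([.5892,.1052,.0557])-s['ee_pos'])/.25, 1.711-s['ee_rot'][2])
E
```

```text
15.7 [0.5868 0.1072 0.2311] [3.1345 0.0068 1.7131] [ 0.3936  0.0367 -1.3961] 0.009608193828013556 44.92640540935099 [-0.0151  0.23    1.5646 -0.0058  1.3389 -0.1562]
[ 0.0096 -0.008  -0.7015] -0.0021274916748217354
```

Call:
move_arm(offset=[[0.0096,-0.008,-0.06],[0.0096,-0.008,-0.16],[0.0096,-0.008,-0.27],[0.0096,-0.008,-0.37],[0.0096,-0.008,-0.45],[0.0096,-0.008,-0.49],[0.0096,-0.008,-0.5],[0.0096,-0.008,-0.5],[0.0096,-0.008,-0.5]], delta_rot=[[0.0036,0.0051,-0.001],[0.0036,0.0051,-0.001],[0.0036,0.0051,-0.001],[0.0036,0.0051,-0.001],[0.0036,0.0051,-0.001],[0.0036,0.0051,-0.001],[0.0036,0.0051,-0.001],[0.0036,0.0051,-0.001],[0.0036,0.0051,-0.001]])

```text
time_s: 16.6
ee_pos: [0.5903, 0.1044, 0.1071]
ee_rot: [3.14, 0.001, 1.71]
contact_force: [-0.0, -0.6, -1.7]
width: 0.0095
grasp_force: 44.9
```

```bash
python3 - <<'E'
from h import *
np.set_printoptions(precision=4,suppress=True)
s=ctrl.sense(); print(s['time_s'],s['ee_pos'],s['ee_rot'],s['contact_force'])
print((np.array([.5892,.1052,.0557])-s['ee_pos'])/.25, 1.711-s['ee_rot'][2])
E
```

```text
16.6 [0.5903 0.1044 0.1071] [3.1397 0.0007 1.7105] [-0.0278 -0.5698 -1.6595]
[-0.0043  0.0033 -0.2057] 0.0005290184152417776
```

Call:
move_arm(offset=[[-0.002,0.002,-0.02],[-0.002,0.002,-0.04],[-0.002,0.002,-0.06],[-0.002,0.002,-0.08],[-0.002,0.002,-0.1],[-0.002,0.002,-0.12],[-0.002,0.002,-0.12]], delta_rot=[[0,0,0],[0,0,0],[0,0,0],[0,0,0],[0,0,0],[0,0,0],[0,0,0]])

```text
time_s: 17.3
ee_pos: [0.5882, 0.1048, 0.0749]
ee_rot: [-3.14, 0.0, 1.71]
contact_force: [-0.4, -0.0, -2.3]
width: 0.0098
grasp_force: 44.9
```

Call:
move_arm(offset=[[0,0,-0.02],[0,0,-0.04],[0,0,-0.06],[0,0,-0.075],[0,0,-0.08],[0,0,-0.085],[0,0,-0.085]], delta_rot=[[0,0,0],[0,0,0],[0,0,0],[0,0,0],[0,0,0],[0,0,0],[0,0,0]])

```text
time_s: 18.0
ee_pos: [0.5888, 0.1048, 0.0556]
ee_rot: [-3.141, 0.0, 1.711]
contact_force: [-3.3, -0.7, 7.1]
width: 0.0095
grasp_force: 44.9
```

Call:
move_arm(offset=[[0,0,0],[0,0,0],[0,0,0],[0,0,0],[0,0,0],[0,0,0],[0,0,0],[0,0,0],[0,0,0.1],[0,0,0.25],[0,0,0.4],[0,0,0.45],[0,0,0.45]], delta_rot=[[0,0,0],[0,0,0],[0,0,0],[0,0,0],[0,0,0],[0,0,0],[0,0,0],[0,0,0],[0,0,0],[0,0,0],[0,0,0],[0,0,0],[0,0,0]], hand=0)

```text
time_s: 19.3
ee_pos: [0.5904, 0.1048, 0.1695]
ee_rot: [3.137, 0.001, 1.71]
contact_force: [0.4, -0.5, -0.7]
width: 0.0885
grasp_force: 0.0
```

Call:
move_arm(offset=[[0.01,-0.1,0],[0.03,-0.22,0],[0.042,-0.315,0],[0.042,-0.315,0],[0.042,-0.315,-0.1],[0.042,-0.315,-0.22],[0.042,-0.315,-0.34],[0.042,-0.315,-0.4],[0.042,-0.315,-0.4],[0.042,-0.315,-0.4]], delta_rot=[[0,0,0],[0,0,0],[0,0,0],[0,0,0],[0,0,0],[0,0,0],[0,0,0],[0,0,0],[0,0,0],[0,0,0]])

```text
time_s: 20.3
ee_pos: [0.5994, 0.0265, 0.0673]
ee_rot: [-3.141, 0.0, 1.711]
contact_force: [-0.3, -0.0, 1.1]
width: 0.0884
grasp_force: 0.0
```

```bash
python3 - <<'E'
from h import *
np.set_printoptions(precision=4,suppress=True)
s=ctrl.sense(); print(s['time_s'],s['ee_pos'],s['ee_rot'],s['contact_force'])
a=snap('wrist','w5');b=snap('scene','s5')
cv2.imwrite('pics/c5.png',cv2.resize(np.hstack([a,cv2.resize(b[180:280,270:390],(576,480))]),(800,316)))
E
```

```text
20.3 [0.5994 0.0265 0.0673] [-3.1412  0.0002  1.7107] [-0.307  -0.0131  1.1334]
```

View pics/c5.png

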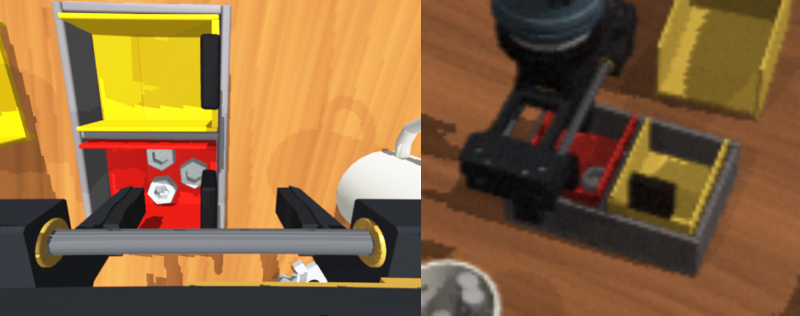

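Call:
move_arm(offset=[[0,0,-0.03],[0,0,-0.045],[0,0,-0.045],[0,0,-0.045]], delta_rot=[[0,0,0],[0,0,0],[0,0,0],[0,0,0]])

```text
time_s: 20.8
ee_pos: [0.5993, 0.026, 0.056]
ee_rot: [-3.141, 0.0, 1.71]
contact_force: [0.5, 0.7, 1.6]
width: 0.0882
grasp_force: 0.0
```

Call:
move_arm(offset=[[0,0,0],[0,0,0],[0,0,0],[0,0,0],[0,0,0],[0,0,0],[0,0,0],[0,0,0],[0,0,0],[0,0,0],[0,0,0],[0,0,0]], delta_rot=[[0,0,0],[0,0,0],[0,0,0],[0,0,0],[0,0,0],[0,0,0],[0,0,0],[0,0,0],[0,0,0],[0,0,0],[0,0,0],[0,0,0]], hand=1, newtons=45)

```text
time_s: 22.0
ee_pos: [0.5993, 0.026, 0.056]
ee_rot: [-3.141, 0.0, 1.71]
contact_force: [-0.4, -0.3, -0.2]
width: 0.0098
grasp_force: 45.0
```

Call:
move_arm(offset=[[0,0,0],[0,0,0.02],[0,0,0.05],[0,0,0.09],[0,0,0.14],[0,0,0.2],[0,0,0.26],[0,0,0.32],[0,0,0.38],[0,0,0.43],[0,0,0.47],[0,0,0.5],[0,0,0.5]], delta_rot=[[0,0,0],[0,0,0],[0,0,0],[0,0,0],[0,0,0],[0,0,0],[0,0,0],[0,0,0],[0,0,0],[0,0,0],[0,0,0],[0,0,0],[0,0,0]])

```text
time_s: 23.3
ee_pos: [0.6, 0.026, 0.1822]
ee_rot: [3.14, 0.001, 1.71]
contact_force: [-0.2, -0.6, -2.5]
width: 0.0095
grasp_force: 45.0
```

```bash
python3 - <<'E'
from h import *
from scipy.optimize import least_squares
np.set_printoptions(precision=4,suppress=True)
s=ctrl.sense(); print(s['time_s'],s['ee_pos'],s['ee_rot'],s['contact_force'],s['width'],s['grasp_force'],s['joints'])
D=[([.13,.56,.239],[1.137,.181,1.607,0,1.354]),([.5493,.061,.3137],[-.1044,.0772,1.5712,0,1.4936]),([.59,.1052,.1819],[-.0215,.2871,1.5978,0,1.2549]),
([.6229,.3724,.1045],[.3758,.6332,1.2743,0,1.2359]),([.4318,.2895,.3331],[.363,-.6114,2.4995,0,.0017]),([.534,.3286,.3765],[.3663,.2725,1.2262,-.0074,1.7104]),([.5868,.1072,.2311],[-.0151,.23,1.5646,-.0058,1.3389]),
(s['ee_pos'],s['joints'])]
def fk(p,q):
    a=q[1];b=a+q[2];c=b+q[4]
    r=p[0]+p[1]*np.sin(a)+p[2]*np.sin(b)+p[3]*np.sin(c); z=p[4]+p[1]*np.cos(a)+p[2]*np.cos(b)+p[3]*np.cos(c)
    return r*np.array([np.cos(q[0]),np.sin(q[0]),0])+p[5]*np.array([-np.sin(q[0]),np.cos(q[0]),0])+[0,0,z]
f=lambda p:np.concatenate([fk(p,q)-x for x,q in D])
o=least_squares(f,[0,.4,.4,.25,.3,.12]);p=o.x;print(p,abs(o.fun).max())
# joints for tips with lip at L, theta
for L in ([.54,.34,.065],[.57,.36,.055],[.58,.38,.05],[.57,.36,.08]):
  for th in (0,55,60,65,70,75):
    j1=np.arctan2(L[1],L[0])-.19
    for _ in range(3):
        u=np.array([np.cos(j1),np.sin(j1),0]);a=np.radians(th)
        x=np.array(L)+u*(.09*np.cos(a)-.0427*np.sin(a))+[0,0,.09*np.sin(a)+.0427*np.cos(a)]
        j1=np.arctan2(x[1],x[0])-np.arcsin(p[5]/np.hypot(x[0],x[1]))
    g=lambda q:fk(p,[j1,q[0],q[1],0,np.pi-a-q[0]-q[1]])-x
    r=least_squares(g,[.4,1.4]);q=r.x;print(L,th,j1,q,'j5',np.pi-a-q.sum(),'err',r.cost)
E
```

```text
23.3 [0.6    0.026  0.1822] [3.1399 0.0009 1.7103] [-0.2098 -0.5727 -2.4599] 0.009521775372496846 44.964908212423325 [-0.154   0.2895  1.5941 -0.0004  1.2561 -0.2934]
[-0.0073  0.4226  0.508   0.294   0.2279  0.1172] 0.022059430818473835
[0.54, 0.34, 0.065] 0 0.3772040407601085 [0.6209 1.291 ] j5 1.229633398576084 err 2.3494533102101074e-16
[0.54, 0.34, 0.065] 55 0.3772144063119496 [0.0346 2.2137] j5 -0.06659574952663982 err 2.7379481503544784e-20
[0.54, 0.34, 0.065] 60 0.3772144870716257 [0.0232 2.2785] j5 -0.2073068063930097 err 1.9308655850305595e-18
[0.54, 0.34, 0.065] 65 0.3772144977297287 [0.0251 2.3375] j5 -0.35550763350428527 err 1.3741614001108061e-16
[0.54, 0.34, 0.065] 70 0.3772145160192677 [0.0427 2.3893] j5 -0.5121664817570797 err 3.2001560104729413e-28
[0.54, 0.34, 0.065] 75 0.37721463307032277 [0.078  2.4324] j5 -0.6778658473765595 err 4.536419977852853e-26
[0.57, 0.36, 0.055] 0 0.3885631856966165 [0.7162 1.1647] j5 1.2606941809858057 err 1.1526436494404947e-26
[0.57, 0.36, 0.055] 55 0.3885889497535074 [0.1342 2.1305] j5 -0.08301109773234128 err 1.112193289839833e-19
[
[... 1014 characters left out ...]
 2.298 ] j5 -0.6953108531496051 err 1.0881878047308687e-24
[0.57, 0.36, 0.08] 0 0.3885631856966165 [0.6977 1.1422] j5 1.3016256470191752 err 1.7012590459807873e-27
[0.57, 0.36, 0.08] 55 0.3885889497535074 [0.0913 2.1159] j5 -0.025561326560027187 err 1.0761145878105077e-21
[0.57, 0.36, 0.08] 60 0.38858914719976956 [0.0771 2.1827] j5 -0.16540690464131513 err 8.331732060376884e-20
[0.57, 0.36, 0.08] 65 0.38858917319244535 [0.0751 2.2436] j5 -0.3114871842006366 err 6.378496704876258e-18
[0.57, 0.36, 0.08] 70 0.3885892175910156 [0.0869 2.2974] j5 -0.4644941290129756 err 1.6162404093297683e-30
[0.57, 0.36, 0.08] 75 0.3885895009550067 [0.1144 2.343 ] j5 -0.6248004084223482 err 2.852818396862592e-27
```

```bash
cat > ik.py <<'E'
from h import *
from scipy.optimize import least_squares
np.set_printoptions(precision=3,suppress=True)
P=[-0.0073,.4226,.508,.294,.2279,.1172]
def fk(q,p=P):
    a=q[1];b=a+q[2]
    w=np.array([p[0]+p[1]*np.sin(a)+p[2]*np.sin(b),p[5],p[4]+p[1]*np.cos(a)+p[2]*np.cos(b)])
    Rm=R.from_euler('z',q[0])*R.from_euler('y',b)*R.from_euler('z',q[3])*R.from_euler('y',q[4])*R.from_euler('z',q[5])
    # tool y azimuth = j1-j6 when down: constant offset about tool z
    Rm=Rm*R.from_euler('z',np.pi/2)
    return R.from_euler('z',q[0]).apply(w)+Rm.apply([0,0,p[3]]),Rm
def ik(x,Rt,q0):
    def g(q):
        y,Rm=fk(q); return np.r_[(y-x)*5,(Rt.inv()*Rm).as_rotvec()]
    return least_squares(g,q0,bounds=([-2.99,-.89,.3,-1.14,0,-3.12],[2.99,2.07,2.58,4.28,2.63,3.12]))
def bin_pose(L,psi,th,up=.0427):
    a=np.radians(th);u=np.array([np.cos(psi),np.sin(psi),0])
    x=np.array(L)+u*(.09*np.cos(a)-up*np.sin(a))+[0,0,.09*np.sin(a)+up*np.cos(a)]
    Rt=R.from_rotvec(a*np.array([np.sin(psi),-np.cos(psi),0]))*R.from_euler('xyz',[np.pi,0,psi+np.pi/2])
    return x,Rt
E
python3 - <<'E'
from ik import *
s=ctrl.sense();x,Rm=fk(s['joints']);print(x-s['ee_pos'],(R.from_euler('xyz',s['ee_rot']).inv()*Rm).as_rotvec())
for psi in (1.1,1.4,1.7):
  L=np.array([.52,.33,.065])+.015*np.array([np.cos(psi),np.sin(psi),0])
  q=s['joints']
  for L2,th in ((L+[0,-.1,.12],0),(L+[0,-.1,.12],30),(L+[0,0,.04],30),(L,45),(L,60),(L,72),(L,80)):
    x,Rt=bin_pose(L2,psi,th);o=ik(x,Rt,np.clip(q,[-2.9,-.8,.4,-1.1,.05,-3.1],[2.9,2,2.5,4.2,2.6,3.1]));q=o.x;print(psi,th,x,q,o.cost)
E
```

```text
[ 0.008 -0.002  0.   ] [-0. -0. -0.]
1.1 0 [0.568 0.324 0.228] [ 0.338  0.368  1.402  0.     1.372 -0.762] 6.452481614207738e-30
1.1 30 [0.552 0.294 0.267] [ 0.093  0.035  1.792  0.502  1.073 -1.197] 3.509164729295068e-31
1.1 30 [0.552 0.394 0.187] [ 0.282  0.192  1.786  0.505  0.854 -1.094] 2.9094954111266543e-18
1.1 45 [0.542 0.373 0.159] [ 0.154  0.13   2.025  1.008  0.745 -1.638] 3.609605476210617e-21
1.1 60 [0.53  0.351 0.164] [ 0.015  0.104  2.192  1.433  0.883 -2.114] 1.3334900601106603e-28
1.1 72 [0.521 0.332 0.164] [-0.088  0.161  2.287  1.656  1.088 -2.407] 6.6341007966057945e-18
1.1 80 [0.515 0.32  0.161] [-0.147  0.242  2.324  1.749  1.249 -2.566] 5.47292516387801e-22
1.4 0 [0.538 0.333 0.228] [ 0.369  0.319  1.465  0.     1.358 -1.031] 2.057726837083665e-30
1.4 30 [0.532 0.301 0.267] [ 0.075  0.078  1.747  0.541  1.229 -1.487] 1.3649822763630014e-18
1.4 30 [0.532 0.401 0.187] [ 0.259  0.227  1.744  0.565  1.013 -1.408] 2.0225425452009905e-19
1.4 45 [0.528 0.378 0.159] [ 0.111  0.212  1.93   0.947  0.992 -1.832] 3.508259793193952e-26
1.4 60 [0.524 0.353 0.164] [-0.032  0.
[... 190 characters left out ...]
 2.116  1.458  1.437 -2.495] 5.28355683065895e-24
1.7 0 [0.506 0.334 0.228] [ 0.389  0.258  1.541  0.     1.343 -1.311] 1.2428051835850336e-17
1.7 30 [0.511 0.301 0.267] [ 0.071  0.129  1.691  0.533  1.384 -1.747] 1.6932745793859291e-22
1.7 30 [0.511 0.401 0.187] [ 0.248  0.272  1.689  0.568  1.176 -1.674] 2.982394058415321e-18
1.7 45 [0.514 0.378 0.159] [ 0.1    0.308  1.809  0.855  1.214 -1.994] 1.2571372725785283e-18
1.7 60 [0.517 0.353 0.164] [-0.031  0.368  1.861  1.059  1.373 -2.22 ] 2.1690706425405647e-18
1.7 72 [0.52  0.332 0.164] [-0.113  0.459  1.878  1.18   1.521 -2.365] 9.64650192271079e-21
1.7 80 [0.521 0.319 0.161] [-0.155  0.537  1.876  1.243  1.625 -2.447] 2.9470614075404e-26
```

Call:
move_arm(offset=[[0,0,0.05],[0,0.01,0.12],[-0.01,0.03,0.19],[-0.03,0.07,0.24],[-0.06,0.13,0.27],[-0.09,0.21,0.27],[-0.12,0.3,0.27],[-0.15,0.39,0.27],[-0.18,0.48,0.27],[-0.21,0.57,0.27],[-0.24,0.66,0.27],[-0.27,0.75,0.27],[-0.29,0.82,0.27],[-0.31,0.87,0.27],[-0.32,0.896,0.27],[-0.32,0.896,0.27],[-0.32,0.896,0.27]], delta_rot=[[0,0,0],[0,0,0.02],[0,0,0.06],[0,0,0.12],[0,0,0.19],[0,0,0.27],[0,0,0.35],[0,0,0.43],[0,0,0.51],[0,0,0.59],[0,0,0.67],[0,0,0.75],[0,0,0.82],[0,0,0.87],[0,0,0.9],[0,0,0.911],[0,0,0.911]])

```text
time_s: 25.0
ee_pos: [0.5193, 0.2499, 0.2484]
ee_rot: [-3.141, -0.0, 3.141]
contact_force: [0.1, -0.3, -3.1]
width: 0.0095
grasp_force: 45.0
```

Call:
move_arm(offset=[[0,0,0],[0,0.02,0],[0,0.04,0],[0,0.06,0],[0,0.08,0],[0,0.1,0],[0,0.12,0],[0,0.12,0],[0,0.12,0]], delta_rot=[[0.03,0,0],[0.08,0,0],[0.14,0,0],[0.2,0,0],[0.26,0,0],[0.31,0,0],[0.333,0,0],[0.333,0,0],[0.333,0,0]])

```text
time_s: 25.9
ee_pos: [0.5197, 0.2792, 0.2484]
ee_rot: [2.62, -0.0, 3.14]
contact_force: [-0.1, -0.2, -2.1]
width: 0.0093
grasp_force: 44.9
```

```bash
python3 - <<'E'
from ik import *
s=ctrl.sense(); print(s['time_s'],s['ee_pos'],s['ee_rot'],s['contact_force'],s['width'],s['joints'])
for th in (30,45,50,55,60,65,70,75):
    x,Rt=bin_pose([.52,.345,.065],1.571,th); d=(Rt*R.from_euler('xyz',s['ee_rot']).inv()).as_rotvec()
    print(th,(x-s['ee_pos'])/.25,d/(np.pi/2))
b=snap('scene','s6');print([(d['conf'],d['at']) for d in ctrl.place_of('scene','module0')])
E
```

```text
25.9 [0.52  0.279 0.248] [ 2.62 -0.    3.14] [-0.068 -0.214 -2.113] 0.009343512264292348 [ 0.012  0.121  1.742  0.541  1.312 -1.708]
30 [ 0.001  0.49  -0.406] [ 0.001 -0.     0.001]
45 [ 0.001  0.397 -0.358] [ 0.168 -0.     0.001]
50 [ 0.001  0.364 -0.348] [ 0.224 -0.     0.001]
55 [ 0.001  0.33  -0.341] [ 0.279 -0.     0.001]
60 [ 0.001  0.295 -0.337] [ 0.335 -0.     0.001]
65 [ 0.001  0.26  -0.335] [ 0.39  -0.     0.001]
70 [ 0.001  0.226 -0.337] [ 0.446 -0.     0.001]
75 [ 0.001  0.191 -0.342] [ 0.501 -0.     0.001]
[(0.95, [0.5342, -0.4141, -0.0018]), (0.86, [0.6083, -0.2731, 0.0013]), (0.8, [0.4121, -0.3618, -0.0008]), (0.61, [0.4632, -0.266, -0.0017]), (0.6, [0.3501, -0.2264, 0.0033]), (0.21, [0.4542, 0.3208, 0.0169])]
```

View pics/s6.png

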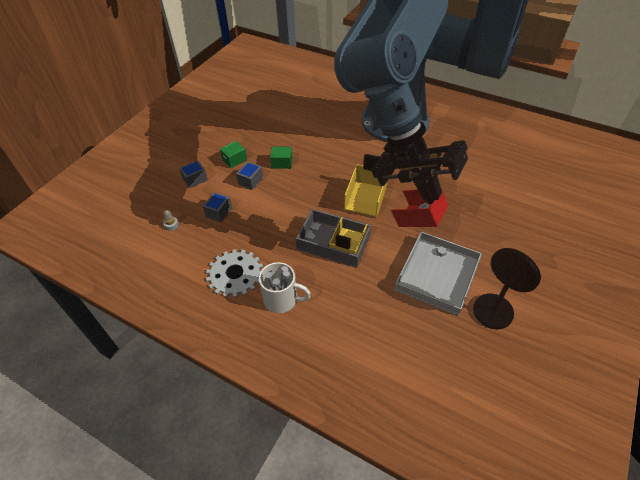

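Call:
move_arm(offset=[[0,0.03,0],[0,0.09,0],[0,0.17,-0.03],[0,0.27,-0.08],[0,0.35,-0.15],[0,0.4,-0.22],[0,0.41,-0.3],[0,0.397,-0.355],[0,0.364,-0.348],[0,0.33,-0.341],[0,0.295,-0.337],[0,0.26,-0.335],[0,0.226,-0.337],[0,0.191,-0.342],[0,0.191,-0.342],[0,0.191,-0.342],[0,0.191,-0.342],[0,0.191,-0.342],[0,0.191,-0.342],[0,0.191,-0.342]], delta_rot=[[0,0,0],[0,0,0],[0,0,0],[0,0,0],[0.02,0,0],[0.06,0,0],[0.11,0,0],[0.168,0,0],[0.224,0,0],[0.279,0,0],[0.335,0,0],[0.39,0,0],[0.446,0,0],[0.501,0,0],[0.501,0,0],[0.501,0,0],[0.501,0,0],[0.501,0,0],[0.501,0,0],[0.501,0,0]])

```text
time_s: 28.0
ee_pos: [0.5194, 0.3282, 0.1635]
ee_rot: [1.832, 0.001, -3.141]
contact_force: [-0.3, -0.2, -0.6]
width: 0.0095
grasp_force: 44.9
```

```bash
python3 - <<'E'
from ik import *
s=ctrl.sense(); print(s['time_s'],s['ee_pos'],s['ee_rot'],s['contact_force'],s['width'],s['joints'])
a=snap('wrist','w7');b=snap('scene','s7')
cv2.imwrite('pics/c7.png',cv2.resize(np.hstack([a,cv2.resize(b[170:350,350:530],(480,480))]),(800,343)))
E
```

```text
28.0 [0.519 0.328 0.164] [ 1.832  0.001 -3.141] [-0.289 -0.207 -0.632] 0.009546854365538874 [-0.176  0.553  1.865  1.267  1.489 -2.43 ]
```

View pics/c7.png

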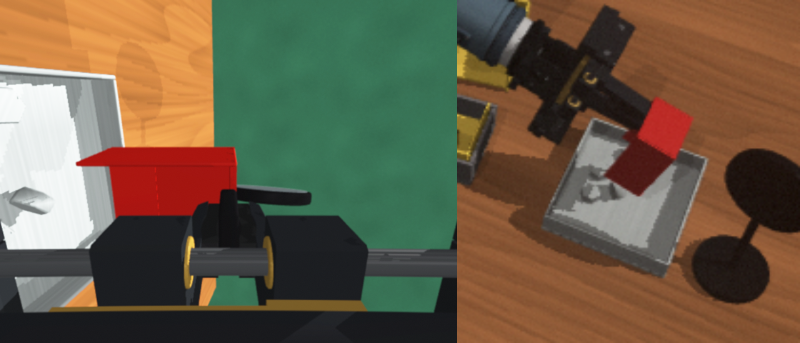

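Call:
move_arm(offset=[[0,0,0.08],[0,0,0.18],[0,0,0.28],[0,-0.04,0.36],[0,-0.1,0.4],[0,-0.16,0.4],[0,-0.22,0.4],[0,-0.28,0.4],[0,-0.3,0.4],[0,-0.32,0.4],[0,-0.32,0.4],[0,-0.32,0.4],[0,-0.32,0.4],[0,-0.32,0.4]], delta_rot=[[0,0,0],[-0.03,0,0],[-0.1,0,0],[-0.18,0,0],[-0.27,0,0],[-0.36,0,0],[-0.45,0,0],[-0.54,0,0],[-0.63,0,0],[-0.72,0,0],[-0.79,0,0],[-0.834,0,0],[-0.834,0,0],[-0.834,0,0]])

```text
time_s: 29.5
ee_pos: [0.5188, 0.2483, 0.2625]
ee_rot: [3.14, -0.001, -3.141]
contact_force: [0.7, 0.1, -0.3]
width: 0.0097
grasp_force: 45.0
```

```bash
cat > to.py <<'E'
from h import *
import sys
np.set_printoptions(precision=4,suppress=True)
t=[float(v) for v in sys.argv[1:5]]
s=ctrl.sense(); print(s['time_s'],s['ee_pos'],s['ee_rot'],s['contact_force'],s['width'])
d=(R.from_euler('xyz',[np.pi,0,t[3]])*R.from_euler('xyz',s['ee_rot']).inv()).as_rotvec()
print((np.array(t[:3])-s['ee_pos'])/.25,d/(np.pi/2))
E
python3 to.py .5993 .026 .2 1.7105
python3 - <<'E'
from h import *
for c in('scene','top'):
    snap(c,c+'8');print([(round(d['conf'],2),np.round(d['at'],3)) for d in ctrl.place_of(c,'red_nut0')])
E
```

```text
29.5 [0.5188 0.2483 0.2625] [ 3.1399 -0.0011 -3.141 ] [ 0.6988  0.1251 -0.2564] 0.009672081916110587
[ 0.3222 -0.8891 -0.2499] [-0.0014  0.0002 -0.9115]
[(0.62, array([0.499, 0.291, 0.017])), (0.53, array([0.524, 0.32 , 0.014])), (0.52, array([0.54 , 0.291, 0.014])), (0.47, array([0.545, 0.092, 0.005]))]
[(0.51, array([ 0.704, -0.359, -0.001]))]
```

Call:
move_arm(offset=[[0.01,-0.03,0],[0.03,-0.09,0],[0.06,-0.17,0],[0.09,-0.26,0],[0.12,-0.35,0],[0.15,-0.44,0],[0.18,-0.53,0],[0.21,-0.62,0],[0.24,-0.7,0],[0.27,-0.77,0],[0.3,-0.83,0],[0.32,-0.87,0],[0.322,-0.889,0],[0.322,-0.889,-0.05],[0.322,-0.889,-0.13],[0.322,-0.889,-0.25],[0.322,-0.889,-0.37],[0.322,-0.889,-0.4],[0.322,-0.889,-0.4]], delta_rot=[[0,0,-0.02],[0,0,-0.07],[0,0,-0.14],[0,0,-0.22],[0,0,-0.3],[0,0,-0.38],[0,0,-0.46],[0,0,-0.54],[0,0,-0.62],[0,0,-0.7],[0,0,-0.78],[0,0,-0.85],[0,0,-0.89],[-0.001,0,-0.911],[-0.001,0,-0.911],[-0.001,0,-0.911],[-0.001,0,-0.911],[-0.001,0,-0.911],[-0.001,0,-0.911]])

```text
time_s: 31.6
ee_pos: [0.599, 0.025, 0.1618]
ee_rot: [-3.138, 0.0, 1.709]
contact_force: [0.9, -0.3, -1.2]
width: 0.0098
grasp_force: 45.0
```

```bash
python3 to.py .5995 .026 .056 1.7105
```

```text
31.6 [0.599  0.025  0.1618] [-3.1377  0.0004  1.7088] [ 0.8602 -0.2925 -1.1957] 0.009804977938941969
[ 0.002   0.0042 -0.4234] [ 0.0006 -0.0024  0.0011]
```

Call:
move_arm(offset=[[0.002,0.003,-0.05],[0.002,0.003,-0.12],[0.002,0.003,-0.18],[0.002,0.003,-0.22],[0.002,0.003,-0.22],[0.002,0.003,-0.22]], delta_rot=[[0,-0.001,0.001],[0,-0.001,0.001],[0,-0.001,0.001],[0,-0.001,0.001],[0,-0.001,0.001],[0,-0.001,0.001]])

```text
time_s: 32.2
ee_pos: [0.6006, 0.0263, 0.1082]
ee_rot: [3.141, 0.002, 1.712]
contact_force: [0.6, 1.3, -1.1]
width: 0.0093
grasp_force: 45.0
```

```bash
python3 to.py .5995 .026 .056 1.7105
```

```text
32.2 [0.6006 0.0263 0.1082] [3.1409 0.0016 1.712 ] [ 0.5699  1.2655 -1.082 ] 0.009270569167668056
[-0.0045 -0.0012 -0.209 ] [ 0.001   0.0006 -0.0009]
```

Call:
move_arm(offset=[[-0.002,0,-0.02],[-0.002,0,-0.04],[-0.002,0,-0.06],[-0.002,0,-0.08],[-0.002,0,-0.1],[-0.002,0,-0.12],[-0.002,0,-0.12]], delta_rot=[[0,0,0],[0,0,0],[0,0,0],[0,0,0],[0,0,0],[0,0,0],[0,0,0]])

```text
time_s: 32.9
ee_pos: [0.5992, 0.0264, 0.0769]
ee_rot: [-3.14, 0.001, 1.712]
contact_force: [-0.7, -1.0, -1.8]
width: 0.009
grasp_force: 45.0
```

Call:
move_arm(offset=[[0,0,-0.02],[0,0,-0.04],[0,0,-0.06],[0,0,-0.075],[0,0,-0.085],[0,0,-0.09],[0,0,-0.09]], delta_rot=[[0,0,0],[0,0,0],[0,0,0],[0,0,0],[0,0,0],[0,0,0],[0,0,0]])

```text
time_s: 33.6
ee_pos: [0.6001, 0.0263, 0.056]
ee_rot: [3.141, 0.002, 1.712]
contact_force: [-1.9, -0.4, 2.0]
width: 0.0097
grasp_force: 44.9
```

Call:
move_arm(offset=[[0,0,-0.004],[0,0,-0.004],[0,0,-0.004],[0,0,-0.004],[0,0,-0.004],[0,0,-0.004],[0,0,-0.004],[0,0,-0.004],[0,0,0.1],[0,0,0.25],[0,0,0.45],[0,0,0.6],[0,0,0.8],[0,-0.1,1],[0,-0.3,1],[-0.1,-0.5,1],[-0.2,-0.7,1],[-0.28,-0.9,1],[-0.28,-1,1],[-0.28,-1,1]], delta_rot=[[0,0,0],[0,0,0],[0,0,0],[0,0,0],[0,0,0],[0,0,0],[0,0,0],[0,0,0],[0,0,0],[0,0,0],[0,0,0],[0,0,0],[0,0,0],[0,0,0],[0,0,0],[0,0,0],[0,0,0],[0,0,0],[0,0,0],[0,0,0]], hand=0)

```text
time_s: 35.6
ee_pos: [0.5284, -0.2285, 0.3054]
ee_rot: [-3.141, 0.003, 1.706]
contact_force: [-0.3, 0.2, 0.4]
width: 0.0882
grasp_force: 0.0
```

Call:
move_arm(offset=[[0,-0.2,0],[0,-0.4,0],[0,-0.6,0],[0,-0.76,0],[0,-0.8,0],[0,-0.8,0],[0,-0.8,0],[0,-0.8,0],[0,-0.8,0]], delta_rot=[[0,0,0],[0,0,0],[0,0,0],[0,0,0],[0,0,0],[0,0,0],[0,0,0],[0,0,0],[0,0,0]])

```text
time_s: 36.5
ee_pos: [0.5305, -0.422, 0.306]
ee_rot: [3.141, 0.002, 1.714]
contact_force: [0.2, -0.3, 0.7]
width: 0.0879
grasp_force: 0.0
```

```bash
python3 - <<'E'
from ik import *
s=ctrl.sense(); print(s['time_s'],s['ee_pos'],s['ee_rot'],s['joints'])
snap('wrist','w9'); snap('scene','s9'); snap('top','t9')
for c in('wrist','scene','top'):
    print(c,[(round(d['conf'],2),np.round(d['at'],3)) for d in ctrl.place_of(c,'module0')])
E
```

```text
36.5 [ 0.531 -0.422  0.306] [3.141 0.002 1.714] [-0.846  0.365  1.245 -0.     1.53  -0.99 ]
wrist [(0.94, array([ 0.461, -0.265,  0.003])), (0.88, array([ 0.408, -0.36 , -0.001])), (0.85, array([ 0.534, -0.415, -0.003])), (0.6, array([ 0.607, -0.276,  0.003]))]
scene [(0.93, array([ 0.532, -0.414, -0.001])), (0.88, array([ 0.46 , -0.264,  0.001])), (0.83, array([ 0.608, -0.274,  0.001])), (0.68, array([ 0.348, -0.225,  0.002])), (0.65, array([ 0.413, -0.36 , -0.005]))]
top [(0.94, array([ 0.456, -0.263,  0.003])), (0.89, array([ 0.53 , -0.413, -0.   ])), (0.82, array([ 0.407, -0.36 ,  0.003])), (0.72, array([ 0.608, -0.274,  0.001])), (0.6, array([ 0.348, -0.224,  0.002]))]
```

View pics/w9.png

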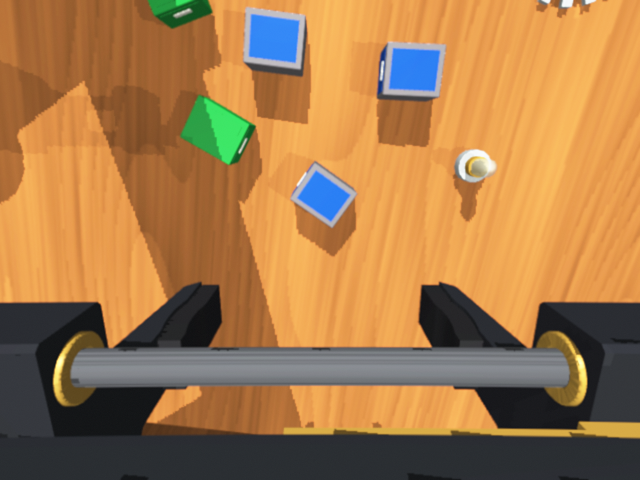

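```bash
cat > mod.py <<'E'
from h import *
def mods(cam,f,m,zt=.045):
    im=cv2.imread('pics/'+f+'.png'); hsv=cv2.cvtColor(im,cv2.COLOR_BGR2HSV)
    mk=cv2.inRange(hsv,(105,150,60),(125,255,255)); out=[]
    for c in cv2.findContours(mk,cv2.RETR_EXTERNAL,cv2.CHAIN_APPROX_NONE)[0]:
        if cv2.contourArea(c)<150: continue
        w=ray(cam,c.reshape(-1,2),zt,m)[:,:2].astype(np.float32)
        (cx,cy),(a,b),ang=cv2.minAreaRect(w)
        if a<b: a,b,ang=b,a,ang+90
        ang=(ang+90)%180-90
        out.append((round(cx,4),round(cy,4),round(a*1e3,1),round(b*1e3,1),round(float(np.radians(ang)),3)))
    return out
E
python3 - <<'E'
from mod import *
m=ctrl.camera_model('wrist');print(*mods('wrist','w9',m),sep='\n')
im=cv2.imread('pics/w9.png')
cv2.imwrite('pics/c9.png',np.hstack([cv2.resize(im[0:110,230:450],(480,240)),cv2.resize(im[90:235,180:370],(314,240))]))
c=np.array([.608,-.274]);y=.1
for z in(.045,0):
  print(z,proj('wrist',[[*(c+[-.03,0]),z],[*(c+[-.03,.025]),z],[*(c+[-.03,-.025]),z]],m))
E
```

```text
(0.533, -0.4146, 46.8, 37.0, -0.473)
(0.6067, -0.2723, 47.2, 37.2, 0.096)
(0.4605, -0.2643, 47.2, 37.1, 0.026)
0.045 [[386.06670242  67.14071694]
 [390.92043853  39.9288783 ]
 [381.42186653  93.23305472]]
0 [[379.07289082  74.57165212]
 [383.2741869   50.41550645]
 [375.03211705  97.84121311]]
```

View pics/c9.png

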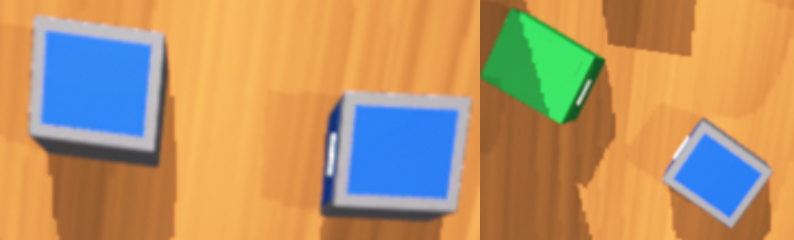

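Call:
move_arm(offset=[[0.1,0.2,0],[0.2,0.4,-0.1],[0.305,0.599,-0.2],[0.305,0.599,-0.35],[0.305,0.599,-0.5],[0.305,0.599,-0.65],[0.305,0.599,-0.78],[0.305,0.599,-0.86],[0.305,0.599,-0.86],[0.305,0.599,-0.86],[0.305,0.599,-0.86]], delta_rot=[[0,0,-0.029],[0,0,-0.029],[0,0,-0.029],[0,0,-0.029],[0,0,-0.029],[0,0,-0.029],[0,0,-0.029],[0,0,-0.029],[0,0,-0.029],[0,0,-0.029],[0,0,-0.029]], hand=0.15)

```text
time_s: 37.9
ee_pos: [0.6073, -0.2748, 0.0926]
ee_rot: [3.139, 0.004, 1.666]
contact_force: [-0.2, -0.2, 1.0]
width: 0.0756
grasp_force: 0.0
```

```bash
python3 to.py .6067 -.2723 .030 1.667; python3 -c "
from h import *
snap('wrist','w10')
m=ctrl.camera_model('wrist')
from mod import mods
print(mods('wrist','w10',m))"
```

```text
37.9 [ 0.6073 -0.2748  0.0926] [3.1387 0.0036 1.6663] [-0.195  -0.21    0.9609] 0.07556647037526902
[-0.0022  0.0098 -0.2503] [0.0021 0.002  0.0005]
[(0.5281, -0.3927, 24.6, 12.6, 0.078), (0.6068, -0.2712, 47.8, 37.4, 0.094), (0.4601, -0.2632, 48.0, 37.9, 0.027)]
```

View pics/w10.png

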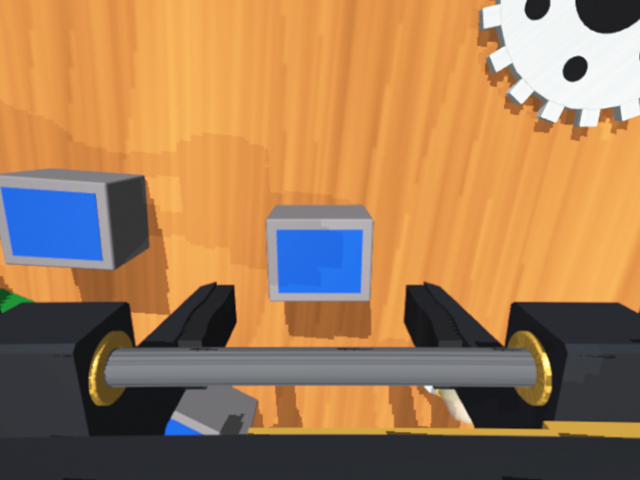

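Call:
move_arm(offset=[[-0.002,0.014,-0.06],[-0.002,0.014,-0.13],[-0.002,0.014,-0.2],[-0.002,0.014,-0.25],[-0.002,0.014,-0.25]], delta_rot=[[0.002,0.002,0],[0.002,0.002,0],[0.002,0.002,0],[0.002,0.002,0],[0.002,0.002,0]])

```text
time_s: 38.45
ee_pos: [0.6036, -0.2691, 0.0243]
ee_rot: [-3.135, -0.006, 1.666]
contact_force: [-0.3, -0.2, -0.0]
width: 0.0747
grasp_force: 0.0
```

Call:
move_arm(offset=[[0,0,0],[0,0,0],[0,0,0],[0,0,0],[0,0,0],[0,0,0]], delta_rot=[[0,0,0],[0,0,0],[0,0,0],[0,0,0],[0,0,0],[0,0,0]], hand=1, newtons=30)

```text
time_s: 39.05
ee_pos: [0.606, -0.2707, 0.0287]
ee_rot: [-3.14, -0.001, 1.666]
contact_force: [-1.0, 0.5, 1.4]
width: 0.0594
grasp_force: 30.0
```

```bash
python3 to.py .5416 -.0567 .090 1.71
```

```text
39.05 [ 0.606  -0.2707  0.0287] [-3.14   -0.0012  1.6663] [-0.958   0.547   1.4373] 0.059440784599719285
[-0.2577  0.8561  0.2453] [-0.0006 -0.0011  0.0278]
```

Call:
move_arm(offset=[[0,0,0.04],[0,0,0.12],[-0.01,0.04,0.2],[-0.03,0.1,0.245],[-0.06,0.2,0.245],[-0.09,0.31,0.245],[-0.12,0.42,0.245],[-0.15,0.53,0.245],[-0.18,0.64,0.245],[-0.21,0.74,0.245],[-0.24,0.81,0.245],[-0.251,0.85,0.245],[-0.251,0.857,0.245],[-0.251,0.857,0.245],[-0.251,0.857,0.245]], delta_rot=[[0,0,0],[0,0,0],[0,0,0],[0,0,0.01],[0,0,0.02],[0,0,0.028],[0,0,0.028],[0,0,0.028],[0,0,0.028],[0,0,0.028],[0,0,0.028],[0,0,0.028],[0,0,0.028],[0,0,0.028],[0,0,0.028]])

```text
time_s: 40.55
ee_pos: [0.5434, -0.0572, 0.0894]
ee_rot: [-3.14, -0.001, 1.71]
contact_force: [-0.5, -0.8, -1.6]
width: 0.0596
grasp_force: 30.0
```

```bash
python3 to.py .5433 -.0566 .0292 1.71; python3 - <<'E'
from h import *
im=snap('wrist','w11'); m=ctrl.camera_model('wrist')
from mod import mods
print(mods('wrist','w11',m,.106))
p=[.5528,.0598,.139]; r=R.from_euler('z',p[2]).as_matrix()
o=im.copy()
for F,col in (([[-.0555,-.083],[.0555,-.083],[.0555,.083],[-.0555,.083]],(0,255,0)),([[-.0555,-.133],[.0045,-.133],[.0045,-.083],[-.0555,-.083]],(255,0,255))):
  q=proj('wrist',np.c_[F,[.045]*4]@r.T+[p[0],p[1],0],m);cv2.polylines(o,[(q*16).astype(int)],True,col,1,cv2.LINE_AA,4)
cv2.imwrite('pics/w11.png',o)
E
```

```text
40.55 [ 0.5434 -0.0572  0.0894] [-3.1398 -0.0013  1.7096] [-0.5404 -0.8073 -1.6012] 0.05964322217037708
[-0.0006  0.0022 -0.241 ] [-0.0007 -0.0013  0.0003]
[(0.5427, -0.0531, 47.8, 28.5, 0.138)]
```

View pics/w11.png

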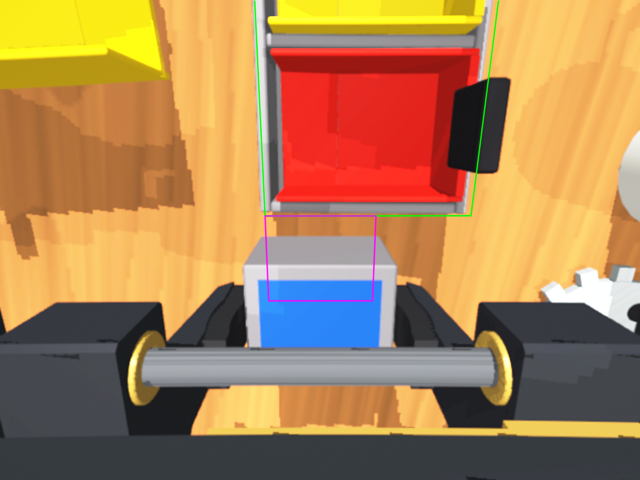

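```bash
python3 - <<'E'
from h import *
im=cv2.imread('pics/w11.png'); m=ctrl.camera_model('wrist'); 
im=np.asarray(ctrl.get_image('wrist'))
for r in (140,180): print(r,[(x,*im[r,x]) for x in list(range(256,276,2))+list(range(480,494,2))] if 0 else '')
for r in (60,120,180,205):
    row=im[r].astype(int); wood=(row[:,2]-row[:,0]>60)&(row[:,1]>60)  # orange: R>>B, G mid
    grey=(abs(row[:,2]-row[:,0])<35)
    g=[x for x in range(240,520) if grey[x]]; print(r,g[:1],g[-1:],ray('wrist',[[g[0],r],[g[-1],r]],.045,m)[:,:2].tolist())
for x in (300,350,400,450):
    col=im[:,x].astype(int); g=[y for y in range(195,235) if abs(col[y,2]-col[y,0])<35]; print(x,g[:1],g[-1:],ray('wrist',[[x,g[-1]+.5]],.045,m)[0,:2])
c,s=np.cos(.139),np.sin(.139)
E
```

```text
140 
180 
60 [255] [484] [[0.4976371115379015, 0.04504516670414952], [0.6062797562060335, 0.05975827381767543]]
120 [257] [504] [[0.5009477294431188, 0.018082144199811037], [0.6233634589423271, 0.03473662431163248]]
180 [260] [468] [[0.5051454080645131, -0.011450730431957207], [0.6132179411512036, 0.0034529672542715512]]
205 [261] [465] [[0.506893992723078, -0.024616402803925297], [0.6149595266789203, -0.009656836196148795]]
300 [202] [211] [ 0.52803944 -0.02523934]
350 [203] [212] [ 0.55483034 -0.02206818]
400 [203] [212] [ 0.58149996 -0.01837595]
450 [203] [212] [ 0.60804071 -0.01471663]
```

Call:
move_arm(offset=[[-0.004,0,-0.05],[-0.004,0,-0.11],[-0.004,0,-0.17],[-0.004,0,-0.21],[-0.004,0,-0.23],[-0.004,0,-0.238],[-0.004,0,-0.241],[-0.004,0,-0.241]], delta_rot=[[0,-0.001,-0.003],[0,-0.001,-0.003],[0,-0.001,-0.003],[0,-0.001,-0.003],[0,-0.001,-0.003],[0,-0.001,-0.003],[0,-0.001,-0.003],[0,-0.001,-0.003]])

```text
time_s: 41.45
ee_pos: [0.5424, -0.0563, 0.0294]
ee_rot: [3.142, -0.001, 1.706]
contact_force: [1.4, -0.0, -0.5]
width: 0.0596
grasp_force: 30.0
```

Call:
move_arm(offset=[[-0.001,0.006,0],[-0.002,0.012,0],[-0.003,0.018,0],[-0.003,0.024,0],[-0.003,0.024,0]], delta_rot=[[0,0,0],[0,0,0],[0,0,0],[0,0,0],[0,0,0]])

```text
time_s: 41.95
ee_pos: [0.5412, -0.0499, 0.0291]
ee_rot: [-3.141, -0.002, 1.706]
contact_force: [0.4, -0.5, -1.0]
width: 0.06
grasp_force: 30.0
```

Call:
move_arm(offset=[[0,0.004,0],[0,0.008,0],[0,0.008,0]], delta_rot=[[0,0,0],[0,0,0],[0,0,0]])

```text
time_s: 42.25
ee_pos: [0.5412, -0.0493, 0.0291]
ee_rot: [-3.141, 0.0, 1.706]
contact_force: [-1.6, -6.2, -1.8]
width: 0.0598
grasp_force: 30.0
```

Call:
move_arm(offset=[[0,0.004,0],[0,0.006,0],[0,0.006,0]], delta_rot=[[0,0,0],[0,0,0],[0,0,0]])

```text
time_s: 42.55
ee_pos: [0.5412, -0.0493, 0.0292]
ee_rot: [-3.14, 0.002, 1.705]
contact_force: [-2.0, -11.4, -2.1]
width: 0.0595
grasp_force: 30.0
```

Call:
move_arm(offset=[[0,-0.002,-0.002],[0,-0.002,-0.002],[0,-0.002,-0.002]], delta_rot=[[0,0,0],[0,0,0],[0,0,0]])

```text
time_s: 42.85
ee_pos: [0.5414, -0.0493, 0.0289]
ee_rot: [-3.141, 0.001, 1.705]
contact_force: [-2.3, -9.8, -0.4]
width: 0.0598
grasp_force: 30.0
```

Call:
move_arm(offset=[[0,0,0],[0,0,0],[0,0,0],[0,0,0],[0,0,0.1],[0,0,0.25],[0,0,0.4],[0,0,0.4]], delta_rot=[[0,0,0],[0,0,0],[0,0,0],[0,0,0],[0,0,0],[0,0,0],[0,0,0],[0,0,0]], hand=0.15)

```text
time_s: 43.65
ee_pos: [0.5448, -0.048, 0.1341]
ee_rot: [3.133, 0.002, 1.706]
contact_force: [1.0, -0.3, 1.6]
width: 0.0752
grasp_force: 0.0
```

```bash
python3 to.py .4603 -.2637 .0287 1.598; python3 - <<'E'
from h import *
from mod import mods
for c in('top','scene'):
    snap(c,c+'12');print(c,[(round(d['conf'],2),np.round(d['at'],3)) for d in ctrl.place_of(c,'module0')])
print(mods('top','top12',ctrl.camera_model('top')))
E
```

```text
43.65 [ 0.5448 -0.048   0.1341] [3.1334 0.0024 1.7061] [ 0.9604 -0.3402  1.648 ] 0.07515008108123201
[-0.3381 -0.8629 -0.4215] [ 0.0011  0.0053 -0.0688]
top [(0.96, array([ 0.346, -0.228, -0.003])), (0.91, array([ 0.406, -0.363,  0.003])), (0.85, array([ 0.533, -0.411,  0.   ])), (0.72, array([ 0.458, -0.262,  0.001])), (0.53, array([ 0.542, -0.055, -0.   ])), (0.41, array([0.512, 0.013, 0.012])), (0.2, array([0.552, 0.062, 0.006]))]
scene [(0.95, array([ 0.545, -0.054,  0.003])), (0.8, array([ 0.46 , -0.266, -0.002])), (0.79, array([ 0.411, -0.359,  0.001])), (0.76, array([ 0.348, -0.226, -0.   ])), (0.74, array([0.6  , 0.028, 0.073])), (0.67, array([ 0.533, -0.414,  0.001]))]
[(0.4619, -0.2651, 43.8, 36.0, 0.025), (0.5348, -0.4148, 45.9, 35.2, -0.483)]
```

Call:
move_arm(offset=[[-0.05,-0.15,0.05],[-0.12,-0.32,0.05],[-0.19,-0.5,0.05],[-0.26,-0.68,0.05],[-0.324,-0.858,0.05],[-0.324,-0.858,0],[-0.324,-0.858,-0.1],[-0.324,-0.858,-0.15],[-0.324,-0.858,-0.15],[-0.324,-0.858,-0.15]], delta_rot=[[0,0,-0.03],[0,0,-0.069],[0,0,-0.069],[0,0,-0.069],[0,0,-0.069],[0,0,-0.069],[0,0,-0.069],[0,0,-0.069],[0,0,-0.069],[0,0,-0.069]])

```text
time_s: 44.85
ee_pos: [0.4601, -0.2607, 0.0905]
ee_rot: [-3.14, -0.003, 1.598]
contact_force: [0.9, -0.3, -0.1]
width: 0.075
grasp_force: 0.0
```

```bash
python3 - <<'E'
from h import *
from mod import mods
m=ctrl.camera_model('wrist');snap('wrist','w13')
print(mods('wrist','w13',m))
E
python3 to.py .4603 -.2637 .0289 1.598
```

```text
[(0.5041, -0.3579, 16.6, 13.5, -1.537), (0.4607, -0.2634, 47.8, 37.0, 0.027)]
44.9 [ 0.4606 -0.2612  0.0912] [-3.1408 -0.0017  1.5983] [ 0.1976 -0.6592  0.5561] 0.07475505313321368
[-0.0013 -0.0101 -0.2494] [-0.0011 -0.0005 -0.0002]
```

Call:
move_arm(offset=[[0,-0.009,-0.06],[0,-0.009,-0.13],[0,-0.009,-0.2],[0,-0.009,-0.248],[0,-0.009,-0.248],[0,-0.009,-0.248]], delta_rot=[[0,0,0],[0,0,0],[0,0,0],[0,0,0],[0,0,0],[0,0,0]])

```text
time_s: 45.5
ee_pos: [0.4603, -0.264, 0.0291]
ee_rot: [-3.141, -0.002, 1.597]
contact_force: [0.6, -0.5, -0.0]
width: 0.0751
grasp_force: 0.0
```

Call:
move_arm(offset=[[0,0,0],[0,0,0],[0,0,0],[0,0,0],[0,0,0],[0,0,0],[0,0,0]], delta_rot=[[0,0,0],[0,0,0],[0,0,0],[0,0,0],[0,0,0],[0,0,0],[0,0,0]], hand=1)

```text
time_s: 46.2
ee_pos: [0.4607, -0.2645, 0.0298]
ee_rot: [3.141, -0.001, 1.597]
contact_force: [-1.2, 0.0, 6.7]
width: 0.06
grasp_force: 30.0
```

```bash
python3 to.py .5487 -.1048 .075 1.705
```

```text
46.2 [ 0.4607 -0.2645  0.0298] [ 3.1413 -0.0006  1.5972] [-1.2243  0.0219  6.7455] 0.059960862059939016
[0.352  0.6386 0.1806] [-0.0004  0.0001  0.0686]
```

Call:
move_arm(offset=[[0,0,0.04],[0,0,0.12],[0.02,0.03,0.2],[0.05,0.09,0.22],[0.1,0.18,0.22],[0.15,0.27,0.22],[0.2,0.36,0.22],[0.25,0.45,0.22],[0.3,0.54,0.22],[0.34,0.61,0.22],[0.352,0.639,0.22],[0.352,0.639,0.18],[0.352,0.639,0.18]], delta_rot=[[0,0,0],[0,0,0],[0,0,0.01],[0,0,0.03],[0,0,0.05],[0,0,0.068],[0,0,0.068],[0,0,0.068],[0,0,0.068],[0,0,0.068],[0,0,0.068],[0,0,0.068],[0,0,0.068]])

```text
time_s: 47.5
ee_pos: [0.5466, -0.1042, 0.0724]
ee_rot: [-3.138, -0.003, 1.704]
contact_force: [-0.4, -0.5, -1.4]
width: 0.0598
grasp_force: 30.0
```

```bash
python3 to.py .5487 -.1048 .0295 1.705; python3 - <<'E'
from h import *
from mod import mods
m=ctrl.camera_model('wrist');im=snap('wrist','w14')
print(mods('wrist','w14',m))
E
```

```text
47.5 [ 0.5466 -0.1042  0.0724] [-3.138  -0.0028  1.7041] [-0.3772 -0.544  -1.3734] 0.05980429875434895
[ 0.0084 -0.0024 -0.1714] [-0.0015 -0.0025  0.0006]
[(0.5486, -0.1213, 63.6, 40.8, 0.134), (0.5362, -0.0501, 47.7, 37.6, 0.129)]
```

View pics/w14.png

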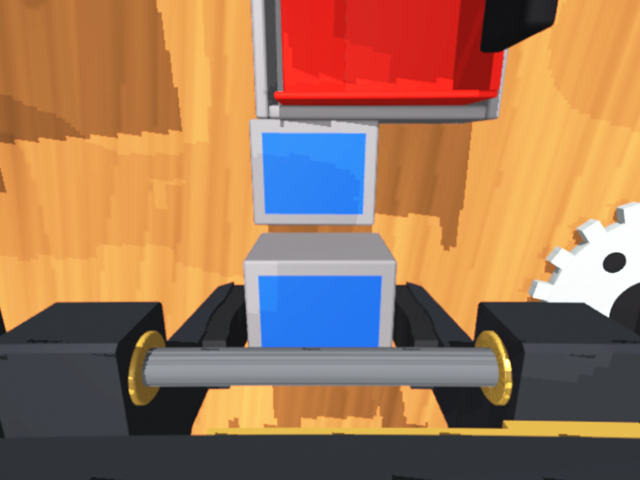

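```bash
python3 - <<'E'
from h import *
im=cv2.imread('pics/w14.png').astype(int); m=ctrl.camera_model('wrist')
u=np.array([np.cos(.133),np.sin(.133)])
for r in (20,50,80,105,130,150,180,210):
    row=im[r]; g=[x for x in range(235,400) if abs(row[x,2]-row[x,0])<35 and row[x].sum()>200]
    W=ray('wrist',[[g[0]-.5,r]],.045,m)[0,:2]; print(r,g[0],W,W@u)
for x in (280,320,360):
    c=im[:,x]; print(x,[int(c[y].sum()) for y in range(108,132)])
E
```

```text
20 252 [0.50203979 0.01029142] 0.498970764990811
50 254 [ 0.50376082 -0.00097741] 0.4991822546869635
80 255 [ 0.50513017 -0.01284084] 0.4989663285341033
105 256 [ 0.50640272 -0.02314643] 0.4988610296372302
130 250 [ 0.50452606 -0.03429399] 0.49552269011508193
150 251 [ 0.50567575 -0.0431622 ] 0.495486229653933
180 252 [ 0.5072399  -0.05702494] 0.4951982501686605
210 254 [ 0.50937721 -0.07148542] 0.4953991021928864
280 [417, 429, 424, 420, 422, 417, 417, 413, 394, 358, 308, 324, 410, 459, 481, 486, 486, 485, 516, 594, 626, 625, 626, 626]
320 [406, 423, 425, 422, 421, 420, 421, 417, 394, 363, 313, 264, 309, 369, 407, 417, 430, 502, 592, 622, 621, 623, 623, 623]
360 [398, 412, 421, 419, 420, 417, 420, 413, 396, 368, 319, 261, 311, 360, 395, 454, 569, 617, 625, 620, 623, 622, 620, 625]
```

```bash
python3 - <<'E'
from h import *
im=cv2.imread('pics/w14.png').astype(int); m=ctrl.camera_model('wrist')
u=np.array([np.cos(.133),np.sin(.133)])
for r in (285,300,315,335):
    row=im[r]; b=[x for x in range(245,400) if row[x,0]-row[x,2]>80]
    W=ray('wrist',[[b[0]-.5,r],[b[-1]+.5,r]],.0885,m)[:,:2]; k=W@u;print(r,b[0],b[-1],k,k.mean(),k[1]-k[0])
print(np.array([.5466,-.1042])@u)
E
python3 to.py .5487 -.1048 .0295 1.705
```

```text
285 258 381 [0.50369548 0.5522394 ] 0.5279674406211948 0.04854391698730076
300 259 380 [0.50379356 0.55212712] 0.5279603390561 0.048333564624677194
315 260 379 [0.50389625 0.55200991] 0.5279530773704131 0.048113659397754915
335 261 378 [0.50390484 0.55198119] 0.5279430140406322 0.04807635650728703
0.5279549397547352
47.55 [ 0.5468 -0.1046  0.0728] [-3.1383 -0.0027  1.7034] [ 0.1757  0.1165 -1.1921] 0.059776262427513126
[ 0.0077 -0.0009 -0.1732] [-0.0014 -0.0023  0.001 ]
```

Call:
move_arm(offset=[[0.005,-0.01,-0.05],[0.005,-0.01,-0.1],[0.005,-0.01,-0.14],[0.005,-0.01,-0.165],[0.005,-0.01,-0.172],[0.005,-0.01,-0.174],[0.005,-0.01,-0.174]], delta_rot=[[-0.001,-0.002,0],[-0.001,-0.002,0],[-0.001,-0.002,0],[-0.001,-0.002,0],[-0.001,-0.002,0],[-0.001,-0.002,0],[-0.001,-0.002,0]])

```text
time_s: 48.25
ee_pos: [0.5497, -0.1068, 0.0307]
ee_rot: [3.139, 0.001, 1.704]
contact_force: [0.3, 0.8, -1.4]
width: 0.0598
grasp_force: 30.0
```

Call:
move_arm(offset=[[0,0,0],[0,0,0],[0,0,0],[0,0,0],[0,0,0],[0,0,0],[0,0,0],[0,0,0],[0,0,0]], delta_rot=[[0,0,0],[0,0,0],[0,0,0],[0,0,0],[0,0,0],[0,0,0],[0,0,0],[0,0,0],[0,0,0]], hand=0.1)

```text
time_s: 49.15
ee_pos: [0.5493, -0.1067, 0.0305]
ee_rot: [3.14, 0.0, 1.704]
contact_force: [0.3, -0.6, 0.0]
width: 0.0794
grasp_force: 0.0
```

Call:
move_arm(offset=[[0,0,0.02],[0,0,0.06],[0,0,0.12],[0,0,0.18],[0,0,0.24],[0,0,0.28],[0,0,0.28],[0,0,0.28]], delta_rot=[[0,0,0],[0,0,0],[0,0,0],[0,0,0],[0,0,0],[0,0,0],[0,0,0],[0,0,0]])

```text
time_s: 49.95
ee_pos: [0.5494, -0.1067, 0.1007]
ee_rot: [3.139, 0.001, 1.704]
contact_force: [-0.2, 0.2, 0.0]
width: 0.0791
grasp_force: 0.0
```

```bash
python3 to.py .5480 -.1069 .1 1.705; python3 - <<'E'
from h import *
from mod import mods
m=ctrl.camera_model('wrist');im=snap('wrist','w15')
u=np.array([np.cos(.133),np.sin(.133)]);v=np.array([-u[1],u[0]])
for o in mods('wrist','w15',m): print(o,u@o[:2],v@o[:2])
E
```

```text
49.95 [ 0.5494 -0.1067  0.1007] [3.1391 0.0006 1.704 ] [-0.2493  0.2137  0.0264] 0.07910989837990448
[-0.0056 -0.0008 -0.003 ] [0.0001 0.0016 0.0006]
(0.5497, -0.1059, 47.8, 37.1, 0.132) 0.5308021281884294 -0.1778594971055358
(0.5362, -0.05, 47.7, 37.6, 0.129) 0.524834153678666 -0.1206629650406386
```

Call:
move_arm(offset=[[-0.018,0.12,0],[-0.036,0.229,0],[-0.036,0.229,0],[-0.036,0.229,-0.08],[-0.036,0.229,-0.16],[-0.036,0.229,-0.24],[-0.036,0.229,-0.285],[-0.036,0.229,-0.285],[-0.036,0.229,-0.285]], delta_rot=[[0,0,0],[0,0,0],[0,0,0],[0,0,0],[0,0,0],[0,0,0],[0,0,0],[0,0,0],[0,0,0]])

```text
time_s: 50.9
ee_pos: [0.5405, -0.0498, 0.0293]
ee_rot: [3.14, 0.0, 1.704]
contact_force: [-0.8, -0.3, 1.1]
width: 0.0797
grasp_force: 0.0
```

Call:
move_arm(offset=[[0,0,0],[0,0,0],[0,0,0],[0,0,0],[0,0,0],[0,0,0],[0,0,0]], delta_rot=[[0,0,0],[0,0,0],[0,0,0],[0,0,0],[0,0,0],[0,0,0],[0,0,0]], hand=1)

```text
time_s: 51.6
ee_pos: [0.5405, -0.0498, 0.03]
ee_rot: [3.139, 0.001, 1.704]
contact_force: [-3.4, -1.3, 6.8]
width: 0.0594
grasp_force: 30.0
```

```bash
python3 to.py .5403 -.0494 .0295 1.704
```

```text
51.6 [ 0.5405 -0.0498  0.03  ] [3.1395 0.0009 1.7043] [-3.3852 -1.3209  6.8093] 0.059432529877831035
[-0.0007  0.0014 -0.002 ] [ 0.0004  0.0014 -0.0002]
```

Call:
move_arm(offset=[[0,0.003,0],[-0.001,0.006,0],[-0.001,0.006,0]], delta_rot=[[0,0,0],[0,0,0],[0,0,0]])

```text
time_s: 51.9
ee_pos: [0.5405, -0.0497, 0.03]
ee_rot: [3.139, 0.003, 1.704]
contact_force: [-3.6, -7.8, 3.8]
width: 0.0594
grasp_force: 30.0
```

Call:
move_arm(offset=[[0,-0.003,0],[0,-0.003,0]], delta_rot=[[0,0,0],[0,0,0]])

```text
time_s: 52.1
ee_pos: [0.5405, -0.0497, 0.03]
ee_rot: [3.139, 0.002, 1.704]
contact_force: [-3.0, -3.6, 4.4]
width: 0.0601
grasp_force: 30.0
```

Call:
move_arm(offset=[[0,0,0],[0,0,0],[0,0,0],[0,0,0],[0,0,0],[0,0,0],[0,0,0],[0,0,0.02],[0,0,0.06],[0,0,0.12],[0,0,0.18],[0,0,0.24],[0,0,0.28],[0.01,-0.1,0.28],[0.03,-0.22,0.28],[0.03,-0.22,0.28],[0.03,-0.22,0.28]], delta_rot=[[0,0,0],[0,0,0],[0,0,0],[0,0,0],[0,0,0],[0,0,0],[0,0,0],[0,0,0],[0,0,0],[0,0,0],[0,0,0],[0,0,0],[0,0,0],[0,0,0],[0,0,0],[0,0,0],[0,0,0]], hand=0.1)

```text
time_s: 53.8
ee_pos: [0.5476, -0.104, 0.0997]
ee_rot: [3.139, 0.0, 1.703]
contact_force: [-0.0, -0.1, 0.9]
width: 0.0789
grasp_force: 0.0
```

```bash
cat > row.py <<'E'
from h import *
from mod import mods
import sys
f=sys.argv[1]
s=ctrl.sense();print(s['time_s'],s['ee_pos'],s['ee_rot'])
m=ctrl.camera_model('wrist');im=snap('wrist',f).astype(int)
u=np.array([np.cos(.133),np.sin(.133)]);v=np.array([-u[1],u[0]])
for o in mods('wrist',f,m): print(o,np.round([u@o[:2],v@o[:2]],4))
for r in range(5,250,15):
    row=im[r]; g=[x for x in range(230,400) if abs(row[x,2]-row[x,0])<35 and row[x].sum()>200]
    if g:
        W=ray('wrist',[[g[0]-.5,r]],.045,m)[0,:2]; print(r,g[0],np.round([W@u,W@v],4))
E
python3 row.py w16
```

```text
53.8 [ 0.54762036 -0.104021    0.09966912] [3.13930957e+00 1.16969904e-04 1.70256761e+00]
(0.5497, -0.1057, 47.8, 37.2, 0.13) [ 0.5308 -0.1777]
(0.5404, -0.0494, 47.8, 37.2, 0.131) [ 0.5291 -0.1206]
5 258 [ 0.4991 -0.0424]
20 258 [ 0.4988 -0.0487]
35 259 [ 0.4989 -0.0552]
50 260 [ 0.499  -0.0618]
65 260 [ 0.4987 -0.0686]
80 261 [ 0.4989 -0.0756]
95 261 [ 0.4985 -0.0827]
110 262 [ 0.4987 -0.09  ]
125 264 [ 0.4993 -0.0974]
140 265 [ 0.4995 -0.1051]
155 266 [ 0.4997 -0.1129]
170 266 [ 0.4994 -0.1209]
185 267 [ 0.4995 -0.1291]
200 268 [ 0.4997 -0.1375]
215 339 [ 0.5398 -0.1462]
230 272 [ 0.5013 -0.1549]
245 273 [ 0.5015 -0.1639]
```

Call:
move_arm(offset=[[0.001,-0.008,-0.08],[0.001,-0.008,-0.16],[0.001,-0.008,-0.24],[0.001,-0.008,-0.28],[0.001,-0.008,-0.28],[0.001,-0.008,-0.28]], delta_rot=[[0,0,0],[0,0,0],[0,0,0],[0,0,0],[0,0,0],[0,0,0]])

```text
time_s: 54.45
ee_pos: [0.5481, -0.1053, 0.0297]
ee_rot: [3.139, 0.0, 1.705]
contact_force: [0.2, 0.4, -0.7]
width: 0.0791
grasp_force: 0.0
```

Call:
move_arm(offset=[[0,0,0],[0,0,0],[0,0,0],[0,0,0],[0,0,0],[0,0,0]], delta_rot=[[0,0,0],[0,0,0],[0,0,0],[0,0,0],[0,0,0],[0,0,0]], hand=1)

```text
time_s: 55.05
ee_pos: [0.5487, -0.1059, 0.0302]
ee_rot: [3.138, 0.001, 1.704]
contact_force: [-0.2, 1.0, 6.5]
width: 0.0598
grasp_force: 30.0
```

Call:
move_arm(offset=[[-0.001,0.006,0],[-0.002,0.012,0],[-0.003,0.018,0],[-0.003,0.024,0],[-0.004,0.028,0],[-0.004,0.028,0]], delta_rot=[[0,0,0],[0,0,0],[0,0,0],[0,0,0],[0,0,0],[0,0,0]])

```text
time_s: 55.65
ee_pos: [0.5481, -0.0994, 0.0302]
ee_rot: [3.137, 0.002, 1.704]
contact_force: [1.6, -2.9, 6.1]
width: 0.0597
grasp_force: 30.0
```

Call:
move_arm(offset=[[-0.002,0.002,0],[-0.003,0.004,0],[-0.003,0.005,0],[-0.003,0.005,0]], delta_rot=[[0,0,0],[0,0,0],[0,0,0],[0,0,0]])

```text
time_s: 56.05
ee_pos: [0.5479, -0.0992, 0.0303]
ee_rot: [3.136, 0.004, 1.704]
contact_force: [3.7, -7.4, 3.5]
width: 0.0597
grasp_force: 30.0
```

```bash
python3 to.py .547 -.099 .0297 1.704
```

```text
56.05 [ 0.5479 -0.0992  0.0303] [3.136  0.0038 1.7037] [ 3.7327 -7.357   3.4709] 0.05974920943493588
[-0.0038  0.0008 -0.0022] [0.0019 0.0039 0.0002]
```

Call:
move_arm(offset=[[0,-0.003,0],[0,-0.003,0]], delta_rot=[[0,0,0],[0,0,0]])

```text
time_s: 56.25
ee_pos: [0.5479, -0.0992, 0.0302]
ee_rot: [3.136, 0.003, 1.704]
contact_force: [3.8, -4.2, 4.5]
width: 0.0594
grasp_force: 30.0
```

Call:
move_arm(offset=[[0,0,0],[0,0,0],[0,0,0],[0,0,0],[0,0,0],[0,0,0],[0,0,0],[0,0,0.02],[0,0,0.06],[0,0,0.12],[0,0,0.18],[0,0,0.24],[0,0,0.28],[0.01,-0.1,0.28],[0.03,-0.22,0.28],[0.03,-0.22,0.28],[0.03,-0.22,0.28]], delta_rot=[[0,0,0],[0,0,0],[0,0,0],[0,0,0],[0,0,0],[0,0,0],[0,0,0],[0,0,0],[0,0,0],[0,0,0],[0,0,0],[0,0,0],[0,0,0],[0,0,0],[0,0,0],[0,0,0],[0,0,0]], hand=0.1)

```text
time_s: 57.95
ee_pos: [0.5536, -0.1536, 0.0996]
ee_rot: [3.139, 0.0, 1.703]
contact_force: [0.8, 0.3, 0.5]
width: 0.0794
grasp_force: 0.0
```

```bash
python3 row.py w17; python3 - <<'E'
from h import *
from mod import mods
snap('top','t17');print(mods('top','t17',ctrl.camera_model('top')))
print([(round(d['conf'],2),np.round(d['at'],3)) for d in ctrl.place_of('top','module0')])
E
```

```text
57.95 [ 0.5535655  -0.15355641  0.09964731] [3.13936405e+00 1.50749335e-04 1.70261829e+00]
(0.5479, -0.0992, 47.8, 37.3, 0.131) [ 0.5299 -0.171 ]
(0.5404, -0.0494, 47.8, 37.4, 0.131) [ 0.5291 -0.1206]
5 259 [ 0.4989 -0.0922]
20 261 [ 0.4996 -0.0986]
35 262 [ 0.4997 -0.105 ]
50 262 [ 0.4994 -0.1117]
65 263 [ 0.4996 -0.1185]
80 263 [ 0.4992 -0.1254]
95 264 [ 0.4994 -0.1325]
110 265 [ 0.4996 -0.1398]
125 267 [ 0.5003 -0.1473]
140 268 [ 0.5005 -0.1549]
155 268 [ 0.5001 -0.1627]
170 269 [ 0.5003 -0.1707]
185 269 [ 0.5    -0.1789]
200 270 [ 0.5002 -0.1873]
[(0.5345, -0.4152, 45.8, 36.3, -0.479), (0.5415, -0.0513, 45.2, 35.5, 0.126), (0.549, -0.1009, 45.8, 35.9, 0.137)]
[(0.95, array([ 0.545, -0.098,  0.002])), (0.93, array([ 0.532, -0.413,  0.003])), (0.76, array([ 0.408, -0.361,  0.001])), (0.59, array([ 0.539, -0.054,  0.   ]))]
```

Call:
move_arm(offset=[[-0.01,-0.15,0.05],[-0.03,-0.32,0.1],[-0.04,-0.5,0.1],[-0.06,-0.68,0.1],[-0.07,-0.86,0.1],[-0.082,-1,0.05],[-0.082,-1,0],[-0.082,-1,0],[-0.082,-1,0],[-0.082,-1,0]], delta_rot=[[0,0,-0.07],[0,0,-0.15],[0,0,-0.23],[0,0,-0.31],[0,0,-0.385],[0,0,-0.385],[0,0,-0.385],[0,0,-0.385],[0,0,-0.385],[0,0,-0.385]])

```text
time_s: 59.1
ee_pos: [0.5339, -0.4016, 0.0998]
ee_rot: [3.139, 0.0, 1.101]
contact_force: [0.0, 0.3, -1.1]
width: 0.0792
grasp_force: 0.0
```

```bash
python3 - <<'E'
from h import *
from mod import mods
m=ctrl.camera_model('wrist');snap('wrist','w18')
print(mods('wrist','w18',m))
E
python3 to.py .533 -.4146 .0297 1.098
```

```text
[(0.5333, -0.4134, 47.7, 37.3, -0.471)]
59.15 [ 0.534  -0.4019  0.1001] [3.1388 0.0004 1.1013] [-0.4557  0.3251  0.0817] 0.07912779970747463
[-0.0039 -0.0509 -0.2815] [ 0.001   0.0014 -0.0021]
```

Call:
move_arm(offset=[[-0.003,-0.047,-0.08],[-0.003,-0.047,-0.16],[-0.003,-0.047,-0.24],[-0.003,-0.047,-0.28],[-0.003,-0.047,-0.28],[-0.003,-0.047,-0.28]], delta_rot=[[0,0.001,-0.001],[0,0.001,-0.001],[0,0.001,-0.001],[0,0.001,-0.001],[0,0.001,-0.001],[0,0.001,-0.001]])

```text
time_s: 59.75
ee_pos: [0.533, -0.4149, 0.0302]
ee_rot: [3.14, 0.001, 1.098]
contact_force: [-0.4, -0.2, 0.3]
width: 0.0791
grasp_force: 0.0
```

Call:
move_arm(offset=[[0,0,0],[0,0,0],[0,0,0],[0,0,0],[0,0,0],[0,0,0],[0,0,0]], delta_rot=[[0,0,0],[0,0,0],[0,0,0],[0,0,0],[0,0,0],[0,0,0],[0,0,0]], hand=1)

```text
time_s: 60.45
ee_pos: [0.5329, -0.4154, 0.0303]
ee_rot: [3.14, 0.001, 1.098]
contact_force: [-0.4, 0.2, 5.5]
width: 0.0597
grasp_force: 30.0
```

Call:
move_arm(offset=[[0,0,0.04],[0,0,0.12],[0,0.04,0.2],[0.01,0.1,0.22],[0.02,0.2,0.22],[0.03,0.31,0.22],[0.04,0.42,0.22],[0.05,0.53,0.22],[0.06,0.64,0.22],[0.07,0.75,0.22],[0.08,0.85,0.22],[0.085,0.92,0.22],[0.086,0.95,0.22],[0.086,0.95,0.22],[0.086,0.95,0.22]], delta_rot=[[0,0,0],[0,0,0],[0,0,0.03],[0,0,0.08],[0,0,0.14],[0,0,0.2],[0,0,0.26],[0,0,0.32],[0,0,0.36],[0,0,0.385],[0,0,0.385],[0,0,0.385],[0,0,0.385],[0,0,0.385],[0,0,0.385]])

```text
time_s: 61.95
ee_pos: [0.554, -0.1782, 0.0844]
ee_rot: [3.141, 0.002, 1.702]
contact_force: [0.1, -1.0, -1.5]
width: 0.0595
grasp_force: 30.0
```

```bash
python3 to.py .5549 -.1548 .0302 1.703; python3 row.py w19 | tail -22
```

```text
61.95 [ 0.554  -0.1782  0.0844] [3.1408 0.0016 1.7022] [ 0.0764 -1.0348 -1.4865] 0.059501767453746926
[ 0.0037  0.0938 -0.2167] [0.0009 0.0006 0.0005]
61.95 [ 0.5539724  -0.17823825  0.08437615] [3.14081640e+00 1.60336063e-03 1.70222733e+00]
(0.5569, -0.2007, 67.8, 45.5, 0.13) [ 0.5254 -0.2728]
(0.5478, -0.0987, 47.7, 37.4, 0.13) [ 0.5299 -0.1705]
(0.5415, -0.0581, 47.8, 19.5, 0.131) [ 0.529  -0.1294]
5 262 [ 0.4996 -0.1216]
20 262 [ 0.4993 -0.1274]
35 263 [ 0.4995 -0.1334]
50 263 [ 0.4992 -0.1395]
65 266 [ 0.5003 -0.1458]
80 267 [ 0.5004 -0.1522]
95 267 [ 0.5001 -0.1588]
110 268 [ 0.5003 -0.1655]
125 269 [ 0.5005 -0.1724]
140 269 [ 0.5002 -0.1795]
155 270 [ 0.5004 -0.1867]
170 271 [ 0.5006 -0.1941]
230 351 [ 0.5419 -0.2256]
245 253 [ 0.4893 -0.2338]
```

Call:
move_arm(offset=[[0.001,0.03,0],[0.002,0.065,0],[0.002,0.088,-0.03],[0.002,0.09,-0.08],[0.002,0.09,-0.14],[0.002,0.09,-0.19],[0.002,0.09,-0.208],[0.002,0.09,-0.215],[0.002,0.09,-0.215]], delta_rot=[[0,0,0],[0,0,0],[0,0,0],[0,0,0],[0,0,0],[0,0,0],[0,0,0],[0,0,0],[0,0,0]])

```text
time_s: 62.9
ee_pos: [0.5539, -0.1549, 0.0302]
ee_rot: [-3.141, 0.0, 1.702]
contact_force: [-1.0, 0.7, 1.3]
width: 0.0598
grasp_force: 30.0
```

Call:
move_arm(offset=[[0,0.004,0],[-0.001,0.008,0],[-0.001,0.012,0],[-0.002,0.016,0],[-0.002,0.016,0]], delta_rot=[[0,0,0],[0,0,0],[0,0,0],[0,0,0],[0,0,0]])

```text
time_s: 63.4
ee_pos: [0.554, -0.1512, 0.0305]
ee_rot: [3.141, 0.002, 1.702]
contact_force: [1.1, -2.0, -2.2]
width: 0.0597
grasp_force: 30.0
```

```bash
python3 to.py .5541 -.1488 .0302 1.704
```

```text
63.4 [ 0.554  -0.1512  0.0305] [3.1407 0.0016 1.7025] [ 1.148  -1.9556 -2.1516] 0.059686316022258296
[ 0.0004  0.0095 -0.0011] [0.0009 0.0007 0.001 ]
```

Call:
move_arm(offset=[[0,0.003,-0.001],[0,0.006,-0.002],[0,0.006,-0.002]], delta_rot=[[0,0,0],[0,0,0],[0,0,0]])

```text
time_s: 63.7
ee_pos: [0.5543, -0.1511, 0.0304]
ee_rot: [3.14, 0.004, 1.703]
contact_force: [-1.1, -6.7, -2.3]
width: 0.0598
grasp_force: 30.0
```

Call:
move_arm(offset=[[0,0.003,0],[0,0.004,0],[0,0.004,0]], delta_rot=[[0,0,0],[0,0,0],[0,0,0]])

```text
time_s: 64.0
ee_pos: [0.5543, -0.1511, 0.0306]
ee_rot: [3.14, 0.005, 1.703]
contact_force: [-1.0, -11.0, -1.3]
width: 0.0597
grasp_force: 30.0
```

Flush contact; release, lift and check.

Call:
move_arm(offset=[[0,-0.006,-0.002],[0,-0.006,-0.002]], delta_rot=[[0,0,0],[0,0,0]])

```text
time_s: 64.2
ee_pos: [0.5544, -0.1511, 0.0302]
ee_rot: [3.14, 0.003, 1.702]
contact_force: [-1.2, -5.8, 2.3]
width: 0.0599
grasp_force: 30.0
```

Call:
move_arm(offset=[[0,0,0],[0,0,0],[0,0,0],[0,0,0],[0,0,0],[0,0,0],[0,0,0],[0,0,0.02],[0,0,0.06],[0,0,0.12],[0,0,0.2],[0,0,0.3],[0,0,0.4],[0.01,-0.1,0.5],[0.03,-0.22,0.6],[0.03,-0.22,0.6],[0.03,-0.22,0.6]], delta_rot=[[0,0,0],[0,0,0],[0,0,0],[0,0,0],[0,0,0],[0,0,0],[0,0,0],[0,0,0],[0,0,0],[0,0,0],[0,0,0],[0,0,0],[0,0,0],[0,0,0],[0,0,0],[0,0,0],[0,0,0]], hand=0.1)

```text
time_s: 65.9
ee_pos: [0.5617, -0.2055, 0.181]
ee_rot: [3.139, 0.002, 1.701]
contact_force: [0.1, 0.6, -1.1]
width: 0.0792
grasp_force: 0.0
```

```bash
python3 row.py w20; python3 - <<'E'
from h import *
snap('scene','s20')
a=cv2.imread('pics/w20.png');b=cv2.imread('pics/s20.png')
cv2.imwrite('pics/c20.png',cv2.resize(np.hstack([a,cv2.resize(b[150:330,190:490],(800,480))]),(800,267)))
E
```

```text
65.9 [ 0.56169274 -0.20549197  0.18104322] [3.13903849e+00 2.20515155e-03 1.70121639e+00]
(0.5542, -0.1488, 47.5, 37.2, 0.129) [ 0.5296 -0.221 ]
(0.5481, -0.0987, 47.6, 37.2, 0.135) [ 0.5302 -0.1705]
(0.5416, -0.0569, 47.4, 22.2, 0.131) [ 0.5293 -0.1282]
5 275 [ 0.4996 -0.12  ]
20 275 [ 0.4992 -0.1289]
35 276 [ 0.4995 -0.138 ]
50 278 [ 0.5005 -0.1473]
65 278 [ 0.5002 -0.1568]
80 278 [ 0.4998 -0.1666]
95 279 [ 0.5002 -0.1766]
110 280 [ 0.5005 -0.1868]
125 280 [ 0.5001 -0.1973]
140 280 [ 0.4998 -0.208 ]
155 280 [ 0.4994 -0.219 ]
170 281 [ 0.4997 -0.2302]
185 282 [ 0.5001 -0.2418]
```

View pics/c20.png

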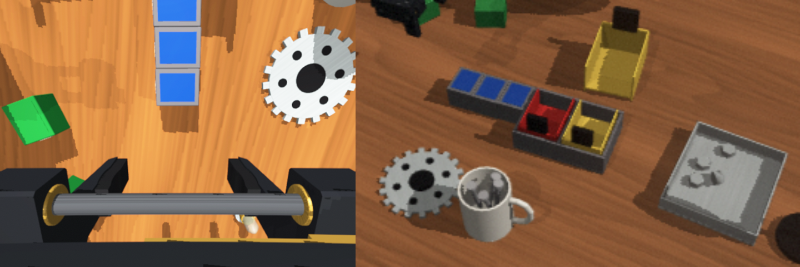

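```bash
python3 -c "
from rig import ctrl
print(ctrl.hand_in())"
```

```text
the job is handed in; nothing more can be done
None
```

I finished the job and handed it in at about 66 s: the yellow then the red bin emptied into the tray (all 4 nuts there) and reseated, and all three modules closed up in the row, gaps and front alignment within about 1 mm in the last wrist view; the hand-in returned no verdict.

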